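# Pull-test the glued dowels of a peg board

### The arm

A 6-joint arm with a two-finger parallel gripper is mounted at the origin on the work surface. World frame = base frame: x ahead of the robot, y to its left, z up, the work surface at z = 0. Lengths are in m, angles in degrees, forces in N, time in s.
With the tool pointing down it reaches from about 0.275 to 0.85 m from the base axis. Payload 5.2 kg.
Tool frame: the origin (TCP) lies midway between the tips of the shut fingers; the grasp point (between the pads) lies 19 mm behind it; z points along the fingers, y is the direction in which the jaws open and shut (so a half turn about z gives the same grasp; the last joint's range is limited). The gripper opens to 85 mm and grips with 20 to 120 N. Pads are 22 mm wide; open, the fingers measure 114 mm over their backs; the gripper's body (76 mm by 85 mm) begins 54 mm behind the grasp point. The pads swing forward as they close: fully open they stand 13 mm farther back than shut.
Start: joints at [65.73, 14.817, 87.949, -0, 77.235, -11.62], TCP at [0.12, 0.537, 0.231] pointing down, gripper open.
Joint ranges: [-179.93, 179.93], [-52.35, 119.4], [10.71, 147.94], [-69.91, 249.91], [12.55, 155.21], [-178.61, 178.61]. Speed limits (degrees/s): [147.25, 147.25, 180, 180, 180, 180].

### API

Orientations are given as [roll, pitch, yaw] about the fixed x, y, z axes, in that order (R = Rz(yaw) Ry(pitch) Rx(roll)).
In Python, from bench import * gives the robot as it stands.
- The arm moves only by the tool carry_out, never from a script. Its argument "targets" is a list that holds one entry, the list of rows, each a list of 7 numbers: the shift along the tool's x, y, z in cm, then the turn, a rotation vector about the tool's x, y, z in degrees, then the closure in counts, from 0 (fully open) to 255 (shut). A call has 1 to 12 rows; each row is the pose to reach, as a shift and turn from the pose measured when the call began, along the tool's axes at that moment; what a row does not reach only later rows make up. A row lasts 1/8 s, in which the tool goes at most 62.5 mm and 10.7 degrees, less where a joint would pass 70% of its speed; a pose out of reach is approached as far as the arm can. A call with a gripper value outside its range is refused whole. The fingers move at their own pace and stop on an object; "force" is the grip in N (left out, the last holds). Time passes only in rows, so rows that repeat a pose let the fingers close. It gives the time, the measured TCP pose, the force and the opening at its end, in the units of the state.
- sense(): the state, without advancing time (a new reading comes with each control period).
- capture(name): name is "scene" or "side" or "wrist"; returns the picture (420x560x3 uint8, red, green, blue); there is no depth.
- camera_info(name): a dict with "fov_y" (degrees; the focal length in pixels is half the picture's height over the tangent of half this angle, whatever the lens; pixels are square), "cx", "cy" (the principal point, pixels), "dist_coeffs" ([k1, k2, p1, p2, k3] as OpenCV has them; the pictures are not rectified), "rvec" (rotation vector, rad) and "tvec" (3), from world to camera coordinates, as OpenCV has them. Camera axes: x right, y down, z forward; pixel columns grow to the right and rows downward; lengths in m; the calibration is good to about 2 mm. A picture is of the moment at which its call begins: read the wrist's pose just before it. camera_info takes no time and is no camera call; for the wrist camera it gives the pose at the moment of the call.
- job_done(): hands the job in, once; it reports no verdict.
Trained networks look in the newest picture that a camera, given by its name, has taken for a name from the list of things; names that differ only in an ending like _2 or _b are one class to them, and where a whole thing is asked for, a point or a joint stands for the part that bears it (a point fixed in the world has none). Each returns a list of dicts, best first, with "p" (0 to 1); they miss things now and then, are a little off and sometimes report something else, mostly with a low value. They report only what shows in the picture. A call takes as long as a camera call. They do not tell look-alikes from the thing itself.
- recognise(camera, name): "point" ([x, y, z] in m, in world coordinates, good to about 4 mm: the middle of the surface that is visible of it).
- silhouettes(camera, name): "pixels" (420x560 bool, what is visible of it).
The state is a dict: "time_s": time; "joint_positions": joint angles; "joint_vel": joint speeds; "tau": joint torques, N m; "ee_pos": TCP position; "ee_rot": TCP orientation; "force": force on the tool from outside, world axes, zero at the start; "torque": the same for the moment, N m; "width": finger opening in m.
Only numpy, scipy, OpenCV 4.12 (cv2) and the standard library are available. Lean on these libraries where they do the work, as an engineer would, in place of code of your own. Each camera call takes 0.05 s, during which the arm holds its last target.

### The job

Pull-test the two glued dowels: lay the pull gauge flat on the peg board with its crossbar behind both dowels and let go, then take its D-handle and draw the rod out, away from the dowels, until the end of the case lies within the black band on the rod, and hold it there for two seconds without overpulling. Ease the rod back in until it is fully home, without letting it snap, then take the gauge by its case and lay it flat inside the plywood tray. Do not drop the gauge, and leave everything else where it is.

Things in the scene. Friction and masses are not known exactly. Their poses are not given: they have to be found in the camera images.
- gauge: Pull gauge lying flat, 192 mm long at rest, about 0.3 kg. Origin at the centre of its aluminium case, 22 mm above what it lies on; case 80 (x) x 40 (y) x 44 mm high (z), mass centre within 10 mm of it. A rigid steel neck, 12 x 12 mm, runs 36 mm from the case's +x end to a steel crossbar. The sprung rod comes out of the case's -x end (x = -40 mm) to a black D-handle.
- crossbar (a point): Centre of the gauge's steel crossbar, 12 (x) x 74 (y) x 20 mm high, at x = +82 mm in the gauge's frame, same axes.
- handle (a point): Middle of the grip of the black D-handle on the rod's end, moving with it: a round bar 14 mm thick, 68 mm long along the gauge's y, at x = -97 mm in the gauge's frame at rest, 22 mm above what the gauge lies on. Between grip and case the flat D frame has an opening, 36 (x) x 54 mm (y), for a finger; its front bar, 8 mm thick, is 6 mm from the case at rest; frame 14 mm high.
- rod (a joint): How far the rod is drawn out, in m: 0 home, stop at 0.065. The spring pulls it in with 2.5 N at 0, plus 2 N per 10 mm (10.5 N at 0.040). A black band, 14 mm long, is hidden in the case at rest; the case's end lies within it from 0.033 to 0.047 (middle 0.040). Past 0.056 is overpulled; going in faster than 0.3 m/s is snapping back.
- board: Pine board fixed flat on the table, 320 (x) x 110 (y) x 18 mm high; origin under its centre. Two upright dowels, 14 mm thick, rise 50 mm above its top at x = +90, y = +22 and -22 mm (30 mm gap). The gauge lies along it, neck between the dowels, crossbar on their +x side (its centre at x = 103 to 125 mm), case on their -x side; the rod is pulled along the board's -x.
- dowels: The two dowels (fixed in the board); same origin and axes as the board.
- tray: Shallow open plywood tray fixed on the table, outside 250 (x) x 150 (y) x 28 mm high, walls and floor 5 mm, inside 240 x 140 mm. Origin at the centre of its underside. The gauge fits flat, lengthwise along x, either way round.
- glue: White glue bottle with orange cap, 56 mm across, 150 mm tall; origin under it. Leave alone.
- tube: White paper tube standing upright, 64 mm across, 220 mm tall; origin under it. Leave alone.
- panel: Flat wood panel with a round hole, 100 x 120 x 12 mm; origin under its centre. Leave alone.
- roll: Roll of white tape lying flat, 84 mm across, 25 mm high; origin under it. Leave alone.
- block: Wood block 60 x 50 x 40 mm; origin under it. Leave alone.
- hammer: Small hammer lying on the table, 240 mm long. Leave alone.
- pot: Closed tin, 66 mm across, 75 mm tall; origin under it. Leave alone.
Things that resemble listed ones, but are neither listed nor needed, are in the scene too. Leave any turquoise look-alike of the gauge alone.

How it is judged (in metres and radians):
On the way, in this order (a step that is already met when the one before it is completed fails the run):
1. the gauge lies flat on the board with its crossbar behind both dowels, let go (x of crossbar in the frame of board between 0.1 and 0.133 m and y of crossbar in the frame of board between -0.018 and 0.018 m and z of crossbar in the frame of board below 0.05 m and angle between gauge's own z axis and vertical below 0.12 rad and contact force between gauge and the fingers below 0.2 N and contact force between gauge and board above 0.5 N), for 0.3 s.
2. the rod is drawn out so that the case's end lies within the black band, pulling on the dowels, for 1.5 s (x of crossbar in the frame of board between 0.1 and 0.133 m and y of crossbar in the frame of board between -0.018 and 0.018 m and z of crossbar in the frame of board below 0.05 m and value of joint rod between 0.033 and 0.047 m and contact force between gauge and dowels above 3 N), for 1.5 s.
3. the rod is back home (value of joint rod below 0.005 m), for 0.1 s.
At the end, for the whole second after the job is handed in: The gauge lies flat (within 0.12 rad) and still inside the tray, on its floor (centre less than 34 mm above the tray's underside, within 32 mm lengthwise and 45 mm across of the tray's centre), rod home (within 5 mm), let go (x of gauge in the frame of tray between -0.032 and 0.032 m and y of gauge in the frame of tray between -0.045 and 0.045 m and z of gauge in the frame of tray below 0.034 m and angle between gauge's own z axis and vertical below 0.12 rad and value of joint rod below 0.005 m and linear speed of gauge below 0.02 m/s); the robot touches nothing.
It fails at once if the dowels are overpulled (rod drawn past 56 mm) (value of joint rod above 0.056 m).
It fails at once if the rod snaps back (faster than 0.3 m/s) (velocity of joint rod below -0.3 m/s).
It fails at once if the gauge is dropped (falls free faster than 0.7 m/s) (linear speed of gauge above 0.7 m/s and contact force between gauge and the fingers below 0.1 N).
It fails at once if something else is moved by more than 40 mm (distance of any of glue, tube, panel, roll, block, hammer, pot from where it was at the start of the episode above 0.04 m).
It also fails if it takes over 67 s, if anything falls off the work surface, if the arm or the gripper's body presses on something with over 40 N, if the wrist force passes 120 N, or if a joint passes its speed limit or range.

## Working session

There is one attempt and no reset: what is moved stays moved. The work goes in short steps, Python scripts to look and compute and a tool call to move; the robot and the scene stay as the last step left them, time stands still between calls to the robot, and variables do not carry over. Pictures are saved under pics/ and viewed, and the job is handed in when it is done.

Besides the shell and the picture viewer there is one more tool, called after "Call:" as a command line: name --argument value ..., lists and objects as JSON in quotes. carry_out: Moves the arm, as the interface text tells. Its arguments: {"type":"object","properties":{"targets":{"type":"array"},"force":{"type":"number"}},"required":["targets"]}

```bash
mkdir -p pics; ls; python3 - <<'E'
from bench import *
import cv2
print(sense())
for n in ["scene","side","wrist"]:
    im=capture(n); cv2.imwrite(f"pics/a_{n}.png",im[:,:,::-1]); print(n,camera_info(n))
E
```

```text
pics
{'time_s': 0.0, 'joint_positions': array([ 6.57300252e+01,  1.48610804e+01,  8.80117713e+01, -1.71690251e-03,
        7.72337154e+01, -1.16189795e+01]), 'joint_vel': array([ 0.07075404,  0.04766668, -0.00554677, -0.00759062, -0.05406925,
        0.08761533]), 'tau': array([-1.16649364e-03, -4.46028686e+01, -2.90570855e+01, -4.83101412e-04,
        1.17750102e-02,  2.63604664e-05]), 'ee_pos': array([0.1202163 , 0.53615917, 0.23045272]), 'ee_rot': array([-1.79895279e+02, -1.98234148e-02,  1.67349368e+02]), 'force': array([0.07687961, 0.22148151, 0.66983544]), 'torque': array([ 0.013629  , -0.02051844, -0.01047928]), 'width': 0.08496316757716407}
scene {'fov_y': 57.808072832654425, 'cx': 284.04228679357414, 'cy': 208.16055894817865, 'dist_coeffs': array([-0.01271629,  0.        ,  0.        ,  0.        ,  0.        ]), 'rvec': array([ 1.38598765,  2.22951405, -0.82064984]), 'tvec': array([ 0.22867388, -0.2973455 ,  1.59836518])}
side {'fov_y': 48.61638524082313, 'cx': 278.5051926872932, 'cy': 206.8217696112407, 'dist_coeffs': array([-0.04679427,  0.        ,  0.        ,  0.        ,  0.        ]), 'rvec': array([ 2.44500725, -0.29562867,  0.10190523]), 'tvec': array([-0.50964048,  0.13479433,  1.35607638])}
wrist {'fov_y': 63.95275936082473, 'cx': 276.1649923125835, 'cy': 210.2276088249153, 'dist_coeffs': array([-0.08120326,  0.        ,  0.        ,  0.        ,  0.        ]), 'rvec': array([-2.24788496, -1.79836312, -0.2846715 ]), 'tvec': array([-0.54967214, -0.04074856,  0.37967082])}
```

View pics/a_scene.png

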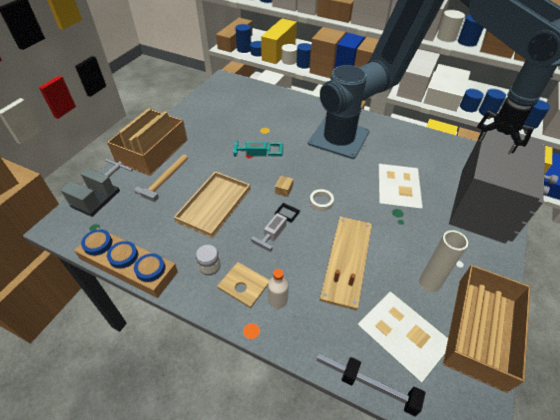

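View pics/a_side.png

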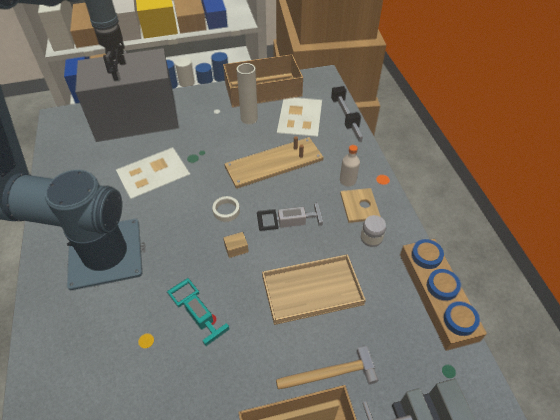

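View pics/a_wrist.png

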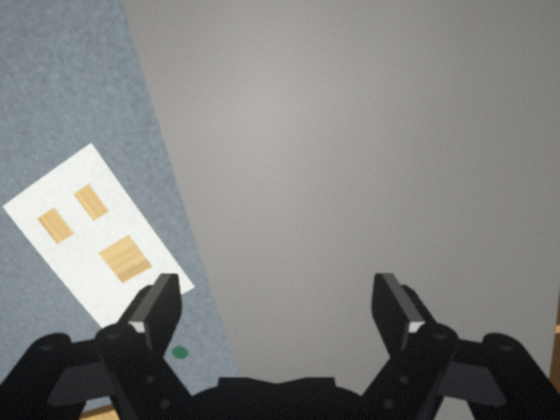

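The scene view shows the grey gauge with the black D-handle at about (275,225). The turquoise look-alike is at (258,149), the board at (347,262) with its dowels at (337,275) and (352,278), and the tray at (213,202). Next I'll run the networks.

```bash
cat > h.py <<'E'
from bench import *
import numpy as np, cv2
from scipy.spatial.transform import Rotation as R
def K(ci,shape=(420,560)):
    f=shape[0]/2/np.tan(np.radians(ci["fov_y"]/2)); return np.array([[f,0,ci["cx"]],[0,f,ci["cy"]],[0,0,1.]])
def proj(ci,P):
    return cv2.projectPoints(np.array(P,float).reshape(-1,1,3),ci["rvec"],ci["tvec"],K(ci),ci["dist_coeffs"])[0].reshape(-1,2)
def back(ci,uv,z):
    n=cv2.undistortPoints(np.array(uv,float).reshape(-1,1,2),K(ci),ci["dist_coeffs"]).reshape(-1,2)
    Rm=cv2.Rodrigues(ci["rvec"])[0]; c=-Rm.T@ci["tvec"]
    d=np.c_[n,np.ones(len(n))]@Rm
    return c+d*((z-c[2])/d[:,2])[:,None]
def save(name,im): cv2.imwrite("pics/"+name,im[:,:,::-1])
def crop(im,x0,y0,x1,y1,s,name): save(name,cv2.resize(im[y0:y1,x0:x1],None,fx=s,fy=s,interpolation=cv2.INTER_CUBIC))
E
python3 - <<'E'
from h import *
np.set_printoptions(precision=4,suppress=True)
for c in ["scene","side"]:
    im=capture(c)
    for n in ["gauge","crossbar","handle","board","dowels","tray","glue","tube","panel","roll","block","hammer","pot"]:
        r=recognise(c,n); print(c,n,[(np.round(d["point"],3).tolist(),round(d["p"],2),proj(camera_info(c),d["point"])[0].round().tolist()) for d in r[:3]])
im=capture("side"); crop(im,210,120,390,260,4,"b_side.png")
im=capture("scene"); crop(im,170,160,390,320,3.6,"b_scene.png")
print(sense()["time_s"])
E
```

```text
scene gauge [([0.577, -0.009, 0.029], 0.94, [275.0, 229.0]), ([0.252, -0.248, 0.03], 0.66, [258.0, 149.0])]
scene crossbar [([0.575, -0.006, 0.025], 0.83, [276.0, 230.0]), ([0.256, -0.249, 0.033], 0.77, [257.0, 149.0])]
scene handle [([0.482, 0.0, 0.027], 0.5, [290.0, 211.0])]
scene board [([0.594, 0.243, 0.02], 0.92, [346.0, 264.0])]
scene dowels [([0.802, 0.113, 0.095], 0.7, [277.0, 290.0])]
scene tray [([0.563, -0.266, 0.005], 0.6, [211.0, 205.0])]
scene glue [([0.801, 0.112, 0.102], 0.66, [277.0, 288.0])]
scene tube [([0.553, 0.488, 0.159], 0.6, [445.0, 259.0])]
scene panel [([0.789, -0.007, 0.013], 0.57, [243.0, 284.0])]
scene roll [([0.381, 0.072, 0.018], 0.68, [320.0, 200.0])]
scene block [([0.397, -0.063, 0.042], 0.71, [284.0, 186.0])]
scene hammer [([0.57, -0.481, 0.019], 0.83, [159.0, 183.0])]
scene pot [([0.789, -0.117, 0.068], 0.85, [209.0, 259.0])]
side gauge [([0.549, -0.029, 0.029], 0.78, [289.0, 219.0]), ([0.244, -0.271, 0.033], 0.65, [198.0, 312.0])]
side crossbar [([0.555, -0.022, 0.034], 0.7, [290.0, 216.0]), ([0.246, -0.271, 0.03], 0.58, [199.0, 312.0])]
side hand
[... 178 characters left out ...]
5], 0.9, [273.0, 162.0])]
side dowels [([0.659, 0.235, 0.056], 0.58, [301.0, 147.0])]
side tray [([0.555, -0.26, 0.006], 0.73, [312.0, 288.0])]
side glue [([0.776, 0.085, 0.084], 0.65, [350.0, 167.0]), ([0.53, 0.464, 0.133], 0.21, [248.0, 93.0]), ([0.488, -0.009, 0.026], 0.16, [267.0, 218.0])]
side tube [([0.526, 0.463, 0.136], 0.67, [247.0, 92.0])]
side panel [([0.779, -0.009, 0.014], 0.93, [358.0, 203.0])]
side roll [([0.377, 0.059, 0.023], 0.88, [227.0, 209.0])]
side block [([0.373, -0.086, 0.043], 0.57, [234.0, 243.0])]
side hammer [([0.548, -0.499, 0.029], 0.79, [337.0, 370.0]), ([0.483, -0.007, 0.028], 0.62, [266.0, 218.0])]
side pot [([0.77, -0.151, 0.071], 0.57, [375.0, 228.0])]
1.65
```

View crops.

View pics/b_side.png

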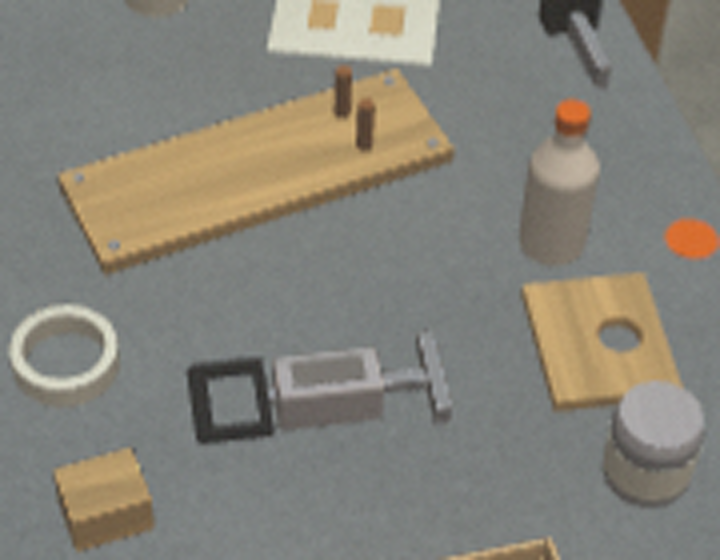

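View pics/b_scene.png

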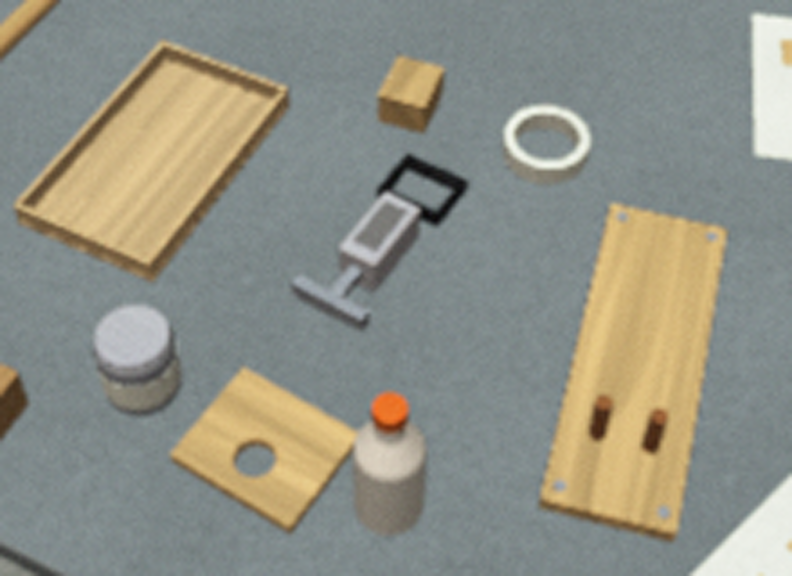

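```bash
cat >> h.py <<'E'
from scipy.optimize import least_squares
def fit(ci_obs, x0, z0=0):
    """ci_obs: list of (ci, model Nx3, px Nx2)"""
    def T(p,M):
        c,s=np.cos(p[2]),np.sin(p[2]); M=np.array(M,float)
        return np.c_[p[0]+c*M[:,0]-s*M[:,1],p[1]+s*M[:,0]+c*M[:,1],M[:,2]+z0]
    f=lambda p: np.concatenate([(proj(ci,T(p,M))-np.array(px)).ravel() for ci,M,px in ci_obs])
    r=least_squares(f,x0,loss="soft_l1"); 
    return r.x,f(r.x).reshape(-1,2).round(1)
E
cat > m1.py <<'E'
from h import *
np.set_printoptions(precision=4,suppress=True)
S=camera_info("scene"); D=camera_info("side")
sc=lambda L:np.array(L,float)/3.6+[170,160]-.36
sd=lambda L:np.array(L,float)/4+[210,120]-.37
b=[[-.16,-.055,.018],[-.16,.055,.018],[.16,.055,.018],[.16,-.055,.018]]
bs=sc([(612,204),(726,230),(674,525),(542,496)])
bd=sd([(107,264),(60,176),(399,70),(452,153)])
for o in ([(S,b,bs)],[(D,b,bd)],[(S,b,bs),(D,b,bd)]):
    p,r=fit(o,[.56,.23,.2]); print("board",p[:2],np.degrees(p[2])); print(r.tolist())
dw=[[.09,.022,.068],[.09,-.022,.068]]
print("dowel tops predicted scene",((proj(S,[[p[0]+np.cos(p[2])*m[0]-np.sin(p[2])*m[1],p[1]+np.sin(p[2])*m[0]+np.cos(p[2])*m[1],m[2]] for m in dw])-[170,160])*3.6).round())
g=[[-.104,.034,.029],[-.104,-.034,.029],[.088,.037,.032],[.088,-.037,.032],[.04,.02,.044],[.04,-.02,.044],[-.04,-.02,.044],[-.04,.02,.044]]
gs=sc([(467,184),(409,156),(365,322),(293,283),(381,258),(342,242),(385,194),(420,211)])
gd=sd([(190,368),(200,442),(429,331),(443,418),(376,349),(382,388),(281,400),(277,356)])
for o in ([(S,g,gs)],[(D,g,gd)],[(S,g,gs),(D,g,gd)]):
    p,r=fit(o,[.56,-.02,.0]); print("gauge",p[:2],np.degrees(p[2])); print(r.tolist())
t=[[-.125,-.075,.028],[-.125,.075,.028],[.125,.075,.028],[.125,-.075,.028]]
ts=sc([(163,43),(288,90),(152,267),(18,208)])
p,r=fit([(S,t,ts)],[.56,-.26,0]); print("tray",p[:2],np.degrees(p[2]),r.tolist())
E
python3 m1.py
```

```text
board [0.5653 0.2388] 10.037504018217858
[[-0.2, -0.9], [0.4, -0.9], [0.6, 1.9], [-0.9, -0.0]]
board [0.5671 0.2317] 10.265483812049489
[[-0.7, 0.4], [-0.5, 0.0], [0.2, -0.1], [1.4, -0.7]]
board [0.5663 0.2366] 10.186056035453737
[[-1.1, -0.9], [-0.4, -0.9], [-0.1, 1.8], [-1.6, 0.0], [-1.2, -0.7], [-1.0, -1.0], [-0.3, -0.9], [0.8, -1.6]]
dowel tops predicted scene [[654. 412.]
 [600. 399.]]
gauge [ 0.5631 -0.0124] -5.2075284656293706
[[1.0, -1.1], [-0.0, -1.2], [-0.2, 0.1], [0.0, 0.7], [-1.1, 2.7], [-0.9, 1.8], [0.3, -1.0], [1.0, -0.8]]
gauge [ 0.5604 -0.0214] -5.243101797206352
[[-1.0, -0.0], [-0.8, -0.7], [1.0, 0.5], [2.5, -2.3], [0.1, -0.4], [1.0, 0.2], [-0.3, 0.4], [-1.3, 1.0]]
gauge [ 0.5608 -0.0168] -5.021188638923546
[[0.0, -2.0], [-1.0, -2.1], [-1.0, -1.0], [-0.8, -0.2], [-1.9, 1.7], [-1.7, 0.9], [-0.5, -1.9], [0.1, -1.8], [-1.2, -1.1], [-0.9, -1.9], [0.6, -0.7], [2.1, -3.6], [-0.3, -1.6], [0.7, -1.1], [-0.5, -0.8], [-1.6, -0.2]]
tray [ 0.5583 -0.2548] -0.062354426039648185 [[-0.0, -0.3], [0.7, -0.3], [0.2, 0.1], [-0.9, 0.2]]
```

```bash
cat >> h.py <<'E'
def togo(pos,yaw,tilt=0):
    s=sense(); R0=R.from_euler("xyz",s["ee_rot"],degrees=True)
    Rt=R.from_euler("xyz",[180,0,yaw],degrees=True)
    d=R0.inv().apply(np.array(pos)-s["ee_pos"])*100
    rv=(R0.inv()*Rt).as_rotvec(degrees=True)
    print("t",round(s["time_s"],2),"from",s["ee_pos"].round(4),s["ee_rot"].round(2),"w",round(s["width"],4),"F",s["force"].round(2))
    print("shift cm",d.round(2),"dist mm",round(np.linalg.norm(d)*10),"rot",rv.round(2))
    return d,rv
E
python3 - <<'E'
from h import *
W=camera_info("wrist"); s=sense()
Rm=cv2.Rodrigues(W["rvec"])[0]; c=-Rm.T@W["tvec"]
R0=R.from_euler("xyz",s["ee_rot"],degrees=True)
print("cam in tool",R0.inv().apply(c-s["ee_pos"]).round(3),"view dir tool",R0.inv().apply(Rm[2]).round(3),"cam right in tool",R0.inv().apply(Rm[0]).round(2))
togo([.5,-.015,.34],175)
D=camera_info("side"); im=capture("side"); crop(im,250,240,380,330,5,"c_tray.png")
E
```

```text
cam in tool [ 0.079  0.001 -0.141] view dir tool [-0.312 -0.001  0.95 ] cam right in tool [-0.  1.  0.]
t 1.65 from [0.1204 0.5367 0.2313] [180.     0.   167.35] w 0.0856 F [0.57 0.33 0.59]
shift cm [-49.12 -45.51 -10.87] dist mm 678 rot [ 0.    0.   -7.65]
```

View pics/c_tray.png

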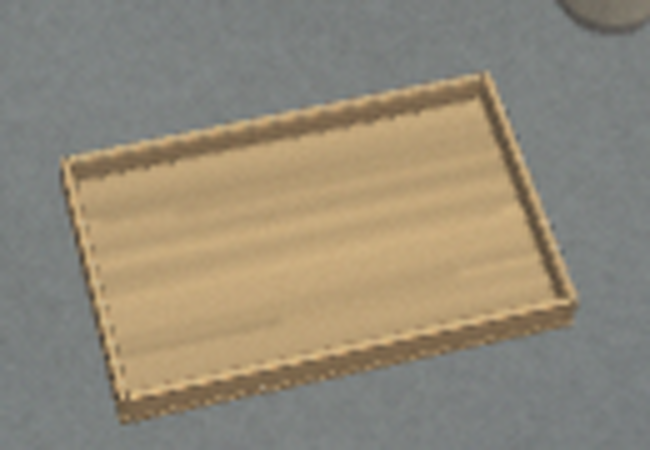

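Tray in the side view: its rim corners are at crop pixels (65,160), (487,73), (575,303) and (120,403), so it lies square to the world axes. Now I'll move above the gauge.

Call:
carry_out --targets '[[[0,0,-6,0,0,0,0],[-1,-1,-10.9,0,0,0,0],[-6,-5.5,-10.9,0,0,-1,0],[-11,-10,-10.9,0,0,-2,0],[-16,-15,-10.9,0,0,-3,0],[-21,-19.5,-10.9,0,0,-4,0],[-26,-24,-10.9,0,0,-5,0],[-31,-28.5,-10.9,0,0,-6,0],[-36,-33,-10.9,0,0,-7,0],[-40.5,-37.5,-10.9,0,0,-7.6,0],[-45,-41.5,-10.9,0,0,-7.6,0],[-49.1,-45.5,-10.9,0,0,-7.6,0]]]'

```text
time_s: 3.2
ee_pos: [0.4839, 0.0084, 0.3406]
ee_rot: [180.0, 0.1, 174.9]
force: [0.6, -0.3, -0.1]
width: 0.0854
```

Call:
carry_out --targets '[[[0,0,0,0,0,0,0],[0,0,0,0,0,0,0]]]'

```text
time_s: 3.45
ee_pos: [0.4837, 0.0084, 0.3403]
ee_rot: [180.0, -0.0, 174.9]
force: [0.6, 0.2, -0.4]
width: 0.0851
```

```bash
python3 - <<'E'
from h import *
togo([.56,-.016,.2],175)
im=capture("wrist"); save("d_wrist.png",im); 
for n in ["gauge","board","tray"]:
    print(n,[(np.round(d["point"],3).tolist(),round(d["p"],2)) for d in recognise("wrist",n)])
E
```

```text
t 3.45 from [0.4837 0.0084 0.3403] [ 1.7995e+02 -1.0000e-02  1.7486e+02] w 0.0851 F [ 0.61  0.22 -0.36]
shift cm [-7.82 -1.76 14.03] dist mm 162 rot [ 0.05 -0.01 -0.14]
gauge [([0.271, -0.285, 0.033], 0.77), ([0.546, -0.018, 0.026], 0.55)]
board [([0.546, 0.233, 0.015], 0.73)]
tray [([0.545, -0.265, 0.003], 0.94)]
```

View pics/d_wrist.png

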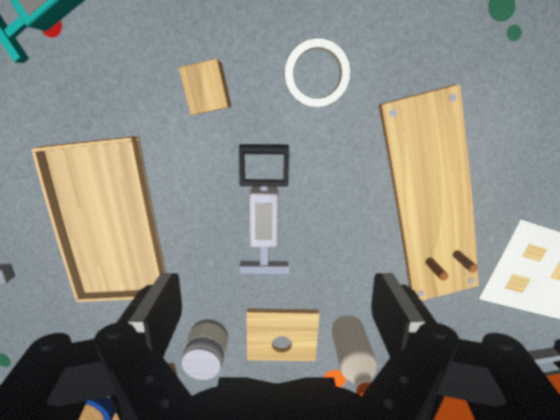

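The wrist view shows the grey gauge at (264,210), black handle up and crossbar at (264,267). The turquoise look-alike is in the corner at (30,25). The board is at right with its dowels at (436,268) and (465,261), and the tray is at left. I'll enlarge it to measure.

```bash
python3 - <<'E'
import cv2
im=cv2.imread("pics/d_wrist.png")
a=cv2.resize(im[135:280,225:305],None,fx=4,fy=4,interpolation=cv2.INTER_CUBIC)
b=cv2.resize(im[75:310,370:490],None,fx=2.5,fy=2.5,interpolation=cv2.INTER_CUBIC)
import numpy as np
c=np.zeros((590,640,3),np.uint8); c[:580,:320]=a; c[:588,330:630]=b[:588]
cv2.imwrite("pics/d_crop.png",c)
E
```

```text
(no output)
```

View pics/d_crop.png

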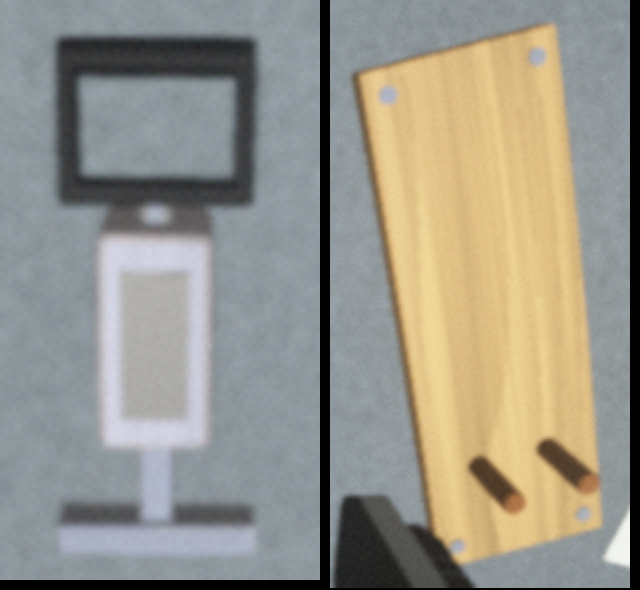

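```bash
cat > m2.py <<'E'
from h import *
np.set_printoptions(precision=4,suppress=True)
W=camera_info("wrist")
ga=lambda L:np.array(L,float)/4+[225,135]-.37
bo=lambda L:(np.array(L,float)-[330,0])/2.5+[370,75]-.3
g=[[.088,-.037,.032],[.088,.037,.032],[-.04,-.02,.044],[-.04,.02,.044],[.04,.02,.044],[.04,-.02,.044],[-.097-.0065,-.034,.026],[-.0965-.007,.034,.026]]
gp=ga([(60,552),(255,552),(101,236),(211,236),(208,446),(103,446),(58,38),(255,38)])
p,r=fit([(W,g,gp)],[.56,-.016,0]); print("gauge",p[:2],np.degrees(p[2]),r.tolist())
b=[[-.16,-.055,.018],[-.16,.055,.018],[.16,.055,.018],[.09,-.022,.068],[.09,.022,.068]]
bp=bo([(356,74),(553,24),(601,525),(514,503),(590,482)])
p,r=fit([(W,b,bp)],[.56,.23,0.17]); print("board",p[:2],np.degrees(p[2]),r.tolist())
t=[[-.125,-.075,.028],[-.125,.075,.028],[.125,-.075,.028]]
p,r=fit([(W,t,[(34,149),(137,137.5),(76,301)])],[.56,-.26,0]); print("tray",p[:2],np.degrees(p[2]),r.tolist())
E
python3 m2.py
```

```text
gauge [ 0.5623 -0.0145] -5.454699064754739 [[-0.1, 0.1], [0.2, 0.5], [-1.3, -0.8], [0.8, -0.6], [1.0, 1.1], [-0.8, 0.9], [-0.7, -0.4], [0.6, -0.1]]
board [0.5673 0.2384] 10.695750949855421 [[-0.2, -0.3], [0.1, -1.3], [1.0, 0.6], [0.1, 0.3], [-0.6, 0.8]]
tray [ 0.5581 -0.255 ] -1.7183799308135554 [[0.5, -2.1], [-1.2, 0.9], [0.5, 0.2]]
```

```bash
python3 - <<'E'
from h import *
togo([.562,-.0145,.008],174.6)
E
```

```text
t 3.65 from [0.4833 0.0098 0.341 ] [1.7998e+02 9.0000e-02 1.7504e+02] w 0.0852 F [ 0.26  0.48 -1.1 ]
shift cm [-8.   -1.75 33.31] dist mm 343 rot [0.02 0.09 0.44]
```

Call:
carry_out --targets '[[[-4,-0.9,4,0,0,0.2,0],[-7,-1.7,9,0,0,0.4,0],[-8,-1.75,14,0,0,0.4,0],[-8,-1.75,19,0,0,0.4,0],[-8,-1.75,24,0,0,0.4,0],[-8,-1.75,28,0,0,0.4,0],[-8,-1.75,31,0,0,0.4,0],[-8,-1.75,32.5,0,0,0.4,0],[-8,-1.75,33.3,0,0,0.4,0],[-8,-1.75,33.3,0,0,0.4,0],[-8,-1.75,33.3,0,0,0.4,60]]]' --force 50

```text
time_s: 5.03
ee_pos: [0.563, -0.0146, 0.0092]
ee_rot: [180.0, 0.2, 174.6]
force: [0.3, -0.7, 1.0]
width: 0.0698
```

Call:
carry_out --targets '[[[0,0,0,0,0,0,255],[0,0,0,0,0,0,255],[0,0,0,0,0,0,255],[0,0,0,0,0,0,255],[0,0,0,0,0,0,255],[0,0,0,0,0,0,255]]]' --force 50

```text
time_s: 5.78
ee_pos: [0.5639, -0.015, 0.0104]
ee_rot: [-180.0, 0.3, 174.6]
force: [-0.7, -0.4, 6.5]
width: 0.0393
```

Call:
carry_out --targets '[[[0,0,-1,0,0,0,255],[0,0,-4,0,0,0,255],[0,0,-8,0,0,0,255],[0,0,-12,0,0,0,255],[0,0,-14,0,0,0,255],[0,0,-14,0,0,0,255]]]'

```text
time_s: 6.52
ee_pos: [0.564, -0.015, 0.1523]
ee_rot: [-180.0, 0.6, 174.6]
force: [0.3, -0.5, -3.5]
width: 0.0395
```

```bash
python3 - <<'E'
from h import *
c,s=np.cos(np.radians(10.4)),np.sin(np.radians(10.4))
togo([.567+c*.028,.238+s*.028,.16],190.4)
save("e_wrist.png",capture("wrist")); im=capture("side"); crop(im,200,110,380,250,4,"e_side.png")
E
```

```text
t 6.53 from [ 0.564  -0.015   0.1523] [-179.96    0.55  174.64] w 0.0395 F [ 0.26 -0.52 -3.54]
shift cm [-0.64 25.98 -0.78] dist mm 260 rot [ -0.12   0.54 -15.76]
```

View pics/e_wrist.png

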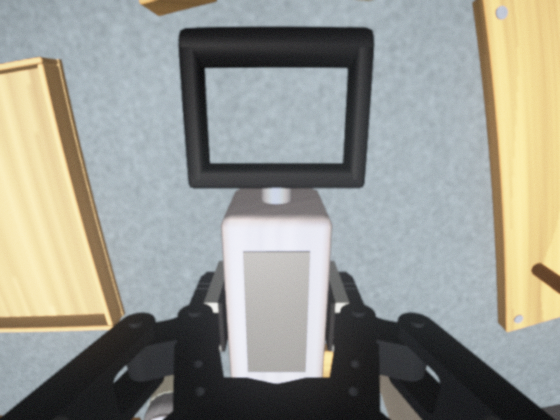

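View pics/e_side.png

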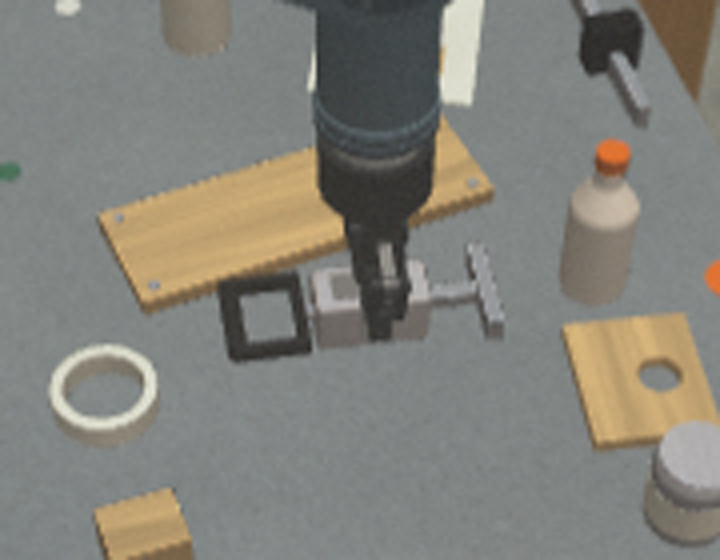

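```bash
python3 - <<'E'
from h import *
W=camera_info("wrist"); s=sense(); R0=R.from_euler("xyz",s["ee_rot"],degrees=True)
px=[(205,67),(349,67),(208,163),(345,163),(190,187),(365,187)]
for dz in (.012,.016):
    P=R0.inv().apply(back(W,px,s["ee_pos"][2]+dz)-s["ee_pos"]); print((P*1000).round(1).tolist())
E
```

```text
[[91.0, -25.0, -12.4], [90.9, 26.8, -12.4], [55.9, -25.9, -12.3], [55.9, 27.3, -12.3], [46.3, -33.7, -12.2], [46.3, 35.9, -12.2]]
[[90.6, -24.2, -16.4], [90.6, 26.0, -16.4], [56.6, -25.1, -16.3], [56.6, 26.5, -16.3], [47.3, -32.6, -16.2], [47.3, 34.8, -16.2]]
```

```bash
python3 - <<'E'
from h import *
c,s=np.cos(np.radians(10.4)),np.sin(np.radians(10.4))
togo([.567+c*.03,.238+s*.03,.152],190.4)
E
```

```text
t 6.62 from [ 0.5623 -0.0147  0.1496] [-179.99    0.26  174.64] w 0.0392 F [-0.44  0.67 -3.81]
shift cm [-1.   26.02 -0.24] dist mm 260 rot [ -0.04   0.26 -15.76]
```

Call:
carry_out --targets '[[[0,2,-0.2,0,0,-1,255],[-0.1,6,-0.2,0,0,-4,255],[-0.4,11,-0.2,0,0.3,-7,255],[-0.6,16,-0.2,0,0.3,-10,255],[-0.8,21,-0.2,0,0.3,-13,255],[-1,24.5,-0.2,0,0.3,-15,255],[-1,26,-0.2,0,0.3,-15.8,255],[-1,26,-0.2,0,0.3,-15.8,255],[-1,26,-0.2,0,0.3,-15.8,255]]]'

```text
time_s: 7.75
ee_pos: [0.5962, 0.2422, 0.1511]
ee_rot: [-179.9, -0.1, -169.6]
force: [-0.2, -0.6, -1.9]
width: 0.0398
```

```bash
python3 - <<'E'
from h import *
c,s=np.cos(np.radians(10.4)),np.sin(np.radians(10.4))
togo([.567+c*.03,.238+s*.03,.152],190.4)
save("f_wrist.png",capture("wrist")); im=capture("scene"); crop(im,270,190,420,320,4,"f_scene.png")
im=capture("side"); crop(im,210,80,370,220,4,"f_side.png")
E
```

```text
t 7.75 from [0.5962 0.2422 0.1511] [-1.7993e+02 -1.2000e-01 -1.6961e+02] w 0.0398 F [-0.19 -0.56 -1.88]
shift cm [-0.05  0.12 -0.09] dist mm 2 rot [-0.07 -0.12 -0.01]
```

View pics/f_wrist.png

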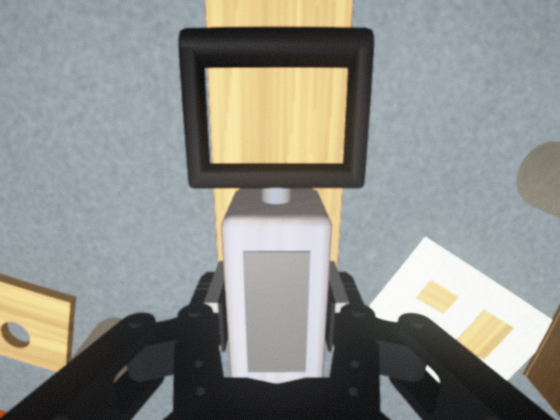

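View pics/f_scene.png

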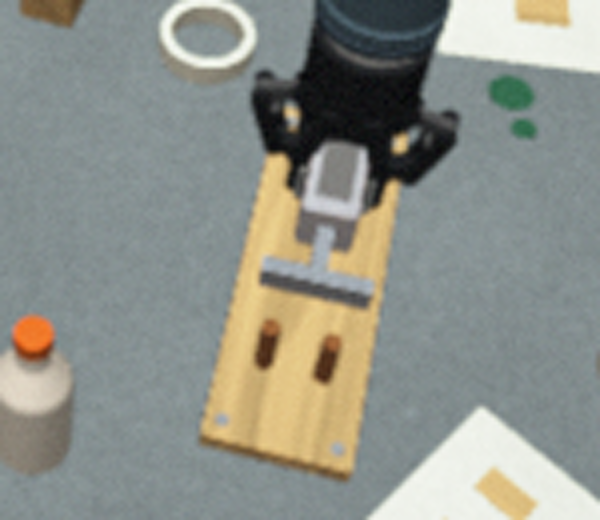

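View pics/f_side.png

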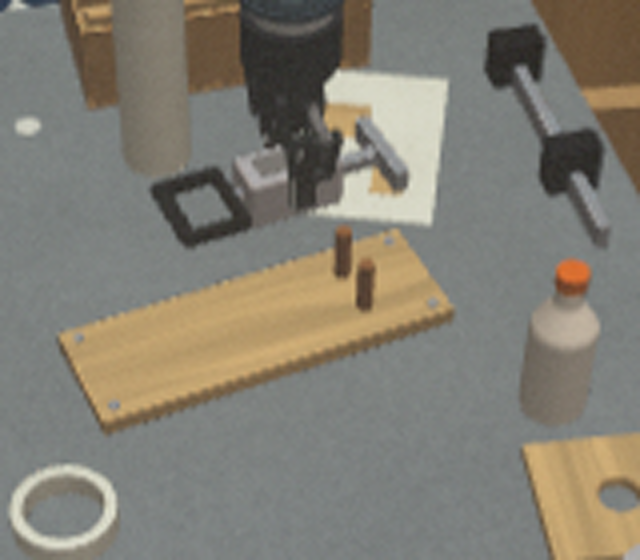

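```bash
python3 - <<'E'
from h import *
W=camera_info("wrist"); s=sense(); R0=R.from_euler("xyz",s["ee_rot"],degrees=True)
px=[(206,5),(353,5),(215.5,195),(342,195),(219,260),(337.5,260)]
im=capture("wrist"); crop(im,195,0,365,270,2.9,"g.png")
P=R0.inv().apply(back(W,px,.018)-s["ee_pos"]); print((P*1000).round(1).tolist())
S=camera_info("scene"); z=s["ee_pos"][2]+.0116-.022
sc=lambda L:np.array(L,float)/4+[270,190]-.37
g=[[.076,-.037,.032],[.076,.037,.032],[.088,.037,.032],[.088,-.037,.032]]
gp=sc([(264,256),(375,285),(371,296),(261,272)])
p,r=fit([(S,g,gp)],[.6,.242,0.18],z0=z); print("gauge scene",p[:2],np.degrees(p[2]),r.tolist())
D=camera_info("side"); sd=lambda L:np.array(L,float)/4+[210,80]-.37
gd=sd([(357,123),(394,186),(407,182),(368,118)])
gm=[[.076,.037,.032],[.076,-.037,.032],[.088,-.037,.032],[.088,.037,.032]]
p,r=fit([(D,gm,gd)],[.6,.242,0.18],z0=z); print("gauge side",p[:2],np.degrees(p[2]),r.tolist())
b=[[.09,.022,.068],[.09,-.022,.068],[.16,.055,.018],[.16,-.055,.018],[-.16,-.055,.018],[-.16,.055,.018]]
p,r=fit([(D,b,sd([(343,229),(367,262),(399,230),(452,313),(107,424),(60,336)]))],[.567,.238,.18]); print("board side",p[:2],np.degrees(p[2]),r.tolist())
p,r=fit([(S,b[:4],sc([(330,341),(271,326),(349,468),(202,434)]))],[.567,.238,.18]); print("board scene",p[:2],np.degrees(p[2]),r.tolist())
E
```

```text
[[148.5, -51.7, 133.9], [148.4, 57.1, 133.8], [2.3, -51.5, 133.8], [2.2, 56.1, 133.7], [-58.9, -51.9, 133.7], [-58.9, 55.7, 133.6]]
gauge scene [0.59711943 0.24433114] 10.06741013392156 [[-0.2, 0.1], [0.0, -0.4], [0.4, 0.6], [-0.3, -0.2]]
gauge side [0.58944957 0.23283755] 7.305706328383749 [[-0.2, 0.7], [-0.3, -0.8], [-0.0, -0.7], [0.5, 1.1]]
board side [0.56684997 0.23353397] 10.641825246521105 [[0.4, 0.6], [0.2, 0.5], [-0.2, -0.5], [1.1, -1.2], [-0.6, 0.2], [-0.6, -0.1]]
board scene [0.56644353 0.23646839] 11.221814997753416 [[0.2, -0.4], [-0.3, -0.1], [0.9, 0.6], [-0.7, -0.1]]
```

View pics/g.png

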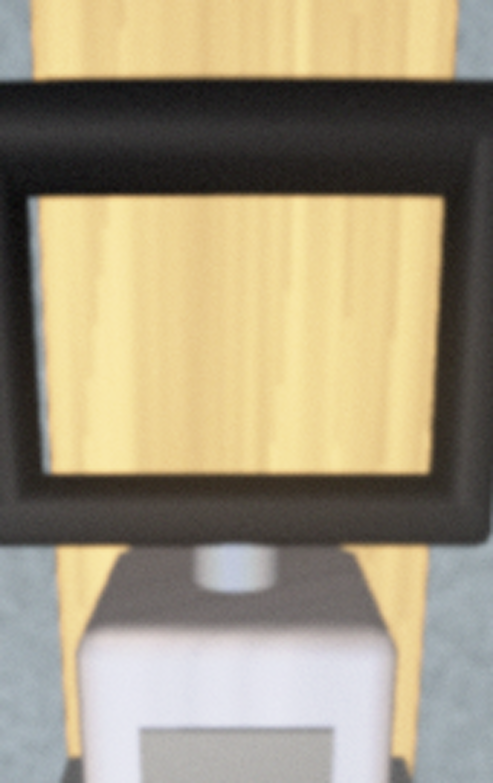

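Call:
carry_out --targets '[[[-0.1,0.13,2,0,0,0,255],[-0.15,0.13,5,0,0,0,255],[-0.15,0.13,6.5,0,0,0,255],[-0.15,0.13,7.2,0,0,0,255],[-0.15,0.13,7.2,0,0,0,255]]]'

```text
time_s: 8.57
ee_pos: [0.5981, 0.2433, 0.0799]
ee_rot: [-180.0, -0.0, -169.7]
force: [0.6, 0.9, -1.5]
width: 0.0395
```

```bash
python3 - <<'E'
from h import *
togo([.5967,.2435,.0284],190.4)
im=capture("scene"); a=cv2.resize(im[220:320,300:400],None,fx=4,fy=4,interpolation=cv2.INTER_CUBIC)
im=capture("side"); b=cv2.resize(im[100:200,240:340],None,fx=4,fy=4,interpolation=cv2.INTER_CUBIC)
save("h.png",np.hstack([a,b]))
E
```

```text
t 8.57 from [0.5981 0.2433 0.0799] [-1.7995e+02 -4.0000e-02 -1.6967e+02] w 0.0395 F [ 0.61  0.86 -1.45]
shift cm [0.13 0.05 5.15] dist mm 52 rot [-0.05 -0.04 -0.07]
```

View pics/h.png

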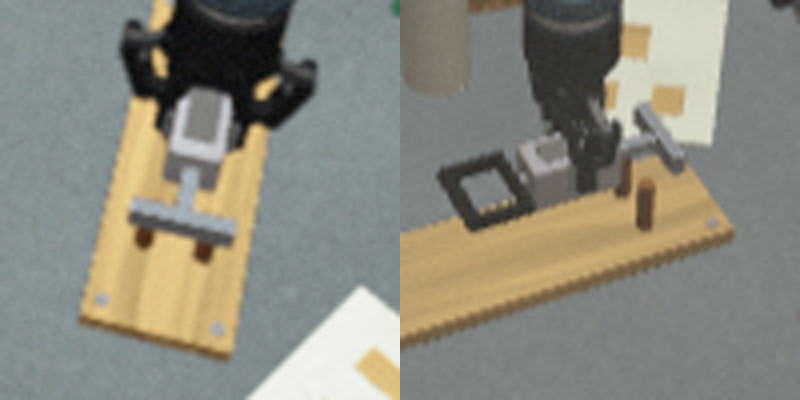

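Scene crop: the crossbar sits centred over both dowels, and the neck lies between them. I'll lower it slowly.

Call:
carry_out --targets '[[[0,0,1,0,0,0,255],[0,0,2,0,0,0,255],[0,0,3,0,0,0,255],[0,0,3.8,0,0,0,255],[0,0,4.4,0,0,0,255],[0,0,4.7,0,0,0,255]]]'

```text
time_s: 9.43
ee_pos: [0.5985, 0.2435, 0.0333]
ee_rot: [-180.0, 0.0, -169.7]
force: [0.1, 0.5, -2.0]
width: 0.0391
```

```bash
python3 - <<'E'
from h import *
togo([.5967,.2435,.0284],190.4)
im=capture("scene"); a=cv2.resize(im[220:320,300:400],None,fx=4,fy=4,interpolation=cv2.INTER_CUBIC)
im=capture("side"); b=cv2.resize(im[100:200,240:340],None,fx=4,fy=4,interpolation=cv2.INTER_CUBIC)
save("i.png",np.hstack([a,b]))
E
```

```text
t 9.43 from [0.5985 0.2435 0.0333] [-1.7995e+02  3.0000e-02 -1.6966e+02] w 0.0391 F [ 0.1   0.53 -1.99]
shift cm [0.18 0.03 0.49] dist mm 5 rot [-0.05  0.03 -0.06]
```

View pics/i.png

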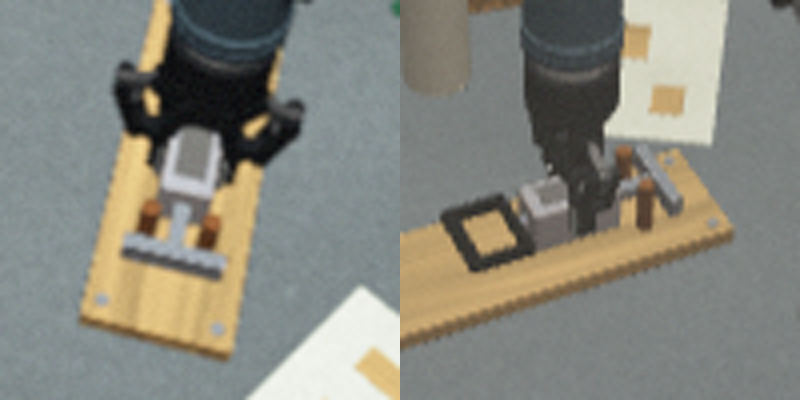

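The crossbar is behind both dowels, with the neck between them. I'll set it down and open.

Call:
carry_out --targets '[[[0,0,0.25,0,0,0,255],[0,0,0.45,0,0,0,255],[0,0,0.5,0,0,0,255],[0,0,0.5,0,0,0,255]]]'

```text
time_s: 10.02
ee_pos: [0.5987, 0.2436, 0.0287]
ee_rot: [-180.0, 0.0, -169.7]
force: [-0.3, 0.5, -2.5]
width: 0.0396
```

Call:
carry_out --targets '[[[0,0,0.12,0,0,0,255],[0,0,0.2,0,0,0,255],[0,0,0.2,0,0,0,255]]]'

```text
time_s: 10.4
ee_pos: [0.5986, 0.2436, 0.0284]
ee_rot: [-179.9, 0.1, -169.7]
force: [-5.4, -2.6, 9.9]
width: 0.0391
```

Call:
carry_out --targets '[[[0,0,0,0,0,0,90],[0,0,-0.1,0,0,0,60],[0,0,-0.1,0,0,0,60],[0,0,-0.1,0,0,0,60],[0,0,-1,0,0,0,60],[0,0,-3,0,0,0,60],[0,0,-6,0,0,0,60],[0,0,-10,0,0,0,60],[2,0,-14,0,0,0,60],[5,0,-18,0,0,0,60],[5,0,-20,0,0,0,60],[5,0,-20,0,0,0,60]]]'

```text
time_s: 11.9
ee_pos: [0.5501, 0.235, 0.2312]
ee_rot: [-180.0, 0.4, -169.6]
force: [0.7, -0.5, -0.2]
width: 0.0652
```

```bash
python3 - <<'E'
from h import *
togo([.5,.23,.12],100.4)
im=capture("wrist"); save("j.png",im)
E
```

```text
t 11.9 from [0.5501 0.235  0.2312] [-179.96    0.39 -169.64] w 0.0652 F [ 0.73 -0.45 -0.2 ]
shift cm [ 5.09  0.42 11.08] dist mm 122 rot [ 0.27  0.34 89.96]
```

View pics/j.png

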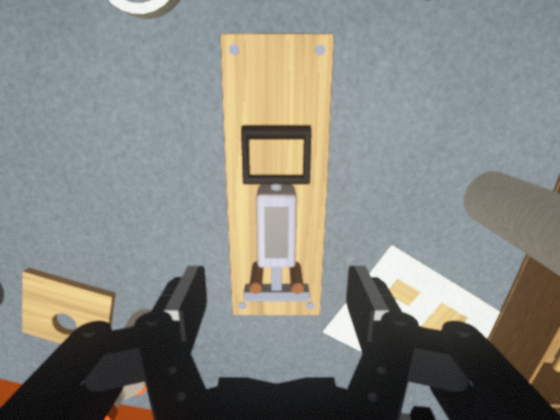

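The gauge lies on the board: crossbar at (277,292) behind the dowels, case at (276,229), handle at (277,155). I'll measure the grip precisely.

```bash
python3 - <<'E'
import cv2
im=cv2.imread("pics/j.png")
cv2.imwrite("pics/j2.png",cv2.resize(im[115:310,215:340],None,fx=3,fy=3,interpolation=cv2.INTER_CUBIC))
E
```

```text
(no output)
```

View pics/j2.png

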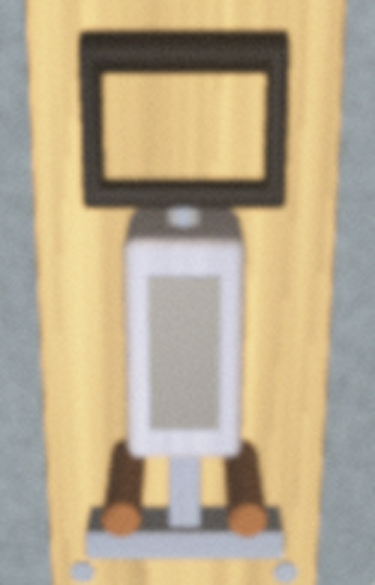

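```bash
python3 - <<'E'
from h import *
np.set_printoptions(precision=4,suppress=True)
W=camera_info("wrist")
f=lambda L:np.array(L,float)/3+[215,115]-.33
g=[[.088,-.037,.032],[.088,.037,.032],[-.04,-.02,.044],[-.04,.02,.044],[.04,.02,.044],[.04,-.02,.044],[-.1035,-.034,.024],[-.1035,.034,.024],[-.09,-.027,.024],[-.09,.027,.024],[-.054,-.027,.029],[-.054,.027,.029]]
gp=f([(87,556),(283,556),(125,240),(243,240),(241,455),(129,455),(79,33),(288,33),(101,71),(268,71),(104,182),(266,182)])
p,r=fit([(W,g,gp)],[.59,.242,.18],z0=.018); print("gauge",p[:2],np.degrees(p[2]),r.tolist())
b=[[-.16,-.055,.018],[-.16,.055,.018],[.16,.055,.018],[.16,-.055,.018],[.09,-.022,.068],[.09,.022,.068]]
q,r=fit([(W,b,[(221,34),(333,34.5),(320,313.5),(234,316),*f([(120,520),(247,520)])])],[.567,.238,.18]); print("board",q[:2],np.degrees(q[2]),r.tolist())
c,s=np.cos(q[2]),np.sin(q[2]); d=p[:2]-q[:2]; print("gauge in board",c*d[0]+s*d[1],-s*d[0]+c*d[1])
h=p[:2]+np.array([np.cos(p[2]),np.sin(p[2])])*-.097; print("handle",h)
togo([h[0],h[1],.11],np.degrees(p[2])+90)
togo([h[0],h[1],.11],np.degrees(p[2])-90)
E
```

```text
gauge [0.5951 0.243 ] 10.397128573597247 [[-0.6, 1.9], [0.7, 1.9], [-1.2, -1.0], [1.5, -1.0], [0.7, 2.4], [-0.8, 2.4], [-0.6, -1.7], [1.1, -1.8], [-0.2, -0.1], [0.1, -0.2], [-0.7, 0.5], [0.4, 0.5]]
board [0.5662 0.2379] 10.244216329268408 [[-1.7, -2.3], [0.9, -2.7], [0.4, 3.0], [-1.9, 0.3], [0.2, 1.3], [0.5, 1.3]]
gauge in board 0.029371111145575023 -4.832866126027943e-05
handle [0.4997 0.2255]
t 11.95 from [0.5495 0.2348 0.2293] [-179.95    0.2  -169.65] w 0.0652 F [ 0.67  0.01 -0.44]
shift cm [ 5.1  -0.01 11.91] dist mm 130 rot [ 0.12  0.2  89.95]
t 11.95 from [0.5495 0.2348 0.2293] [-179.95    0.2  -169.65] w 0.0652 F [ 0.67  0.01 -0.44]
shift cm [ 5.1  -0.01 11.91] dist mm 130 rot [ -0.2    0.12 -90.05]
```

Call:
carry_out --targets '[[[0.5,0,0,0,0.2,10,147],[1,0,1,0,0.2,20,147],[1.6,0,2,0,0.2,30,147],[2.2,0,3,0,0.2,40,147],[2.8,0,4,0,0.2,50,147],[3.4,0,6,0,0.2,60,147],[4,0,8,0,0.2,70,147],[4.6,0,10,0,0.2,80,147],[5.1,0,11.5,0,0.2,90,147],[5.1,0,11.9,0.1,0.2,90,147],[5.1,0,11.9,0.1,0.2,90,147]]]'

```text
time_s: 13.32
ee_pos: [0.4997, 0.2255, 0.1093]
ee_rot: [-179.9, -0.0, 100.5]
force: [1.0, -0.7, 0.1]
width: 0.0363
```

```bash
python3 - <<'E'
from h import *
togo([.4997,.2255,.022],100.4)
im=capture("wrist"); save("k.png",im)
im=capture("side"); crop(im,210,90,350,200,5,"k_side.png")
E
```

```text
t 13.32 from [0.4997 0.2255 0.1093] [-1.7994e+02 -1.0000e-02  1.0054e+02] w 0.0363 F [ 0.98 -0.71  0.08]
shift cm [-0.01  0.01  8.73] dist mm 87 rot [-0.06 -0.01  0.14]
```

View pics/k.png

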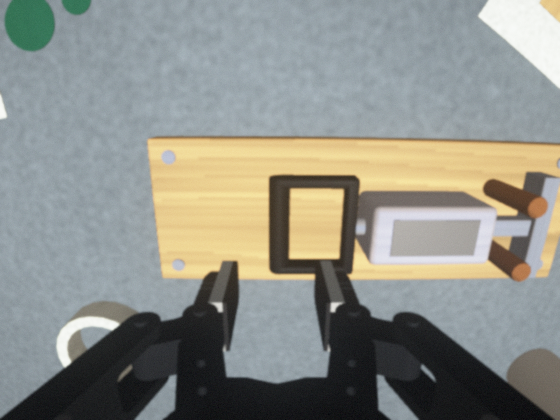

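View pics/k_side.png

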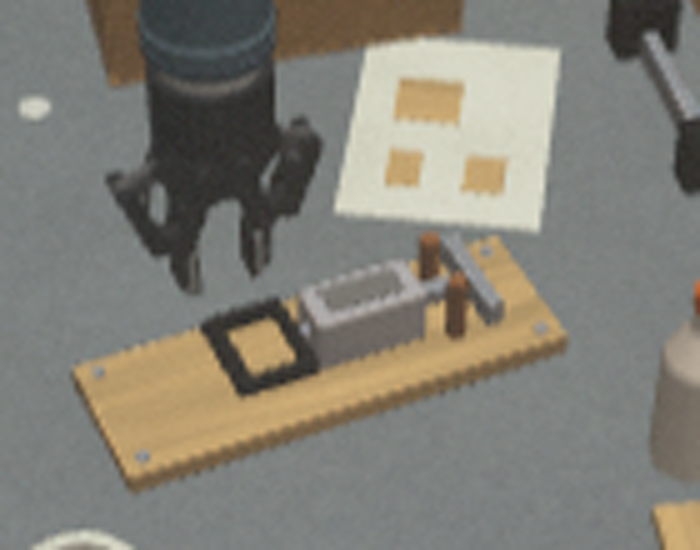

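```bash
python3 - <<'E'
from h import *
W=camera_info("wrist"); s=sense(); R0=R.from_euler("xyz",s["ee_rot"],degrees=True)
px=[(269.5,225),(289.5,225),(345,225),(358,225),(280,175),(279,274)]
P=R0.inv().apply(back(W,px,.042)-s["ee_pos"]); print((P*1000).round(1).tolist())
E
```

```text
[[1.1, -3.3, 68.3], [1.0, 10.0, 68.3], [1.0, 47.1, 68.4], [0.9, 55.9, 68.4], [35.0, 3.6, 68.3], [-35.7, 3.1, 68.3]]
```

The network-free fit puts the grip bar 3 mm toward the case from the tool centre. I'll shift by that and descend.

Call:
carry_out --targets '[[[0,0.3,2,0,0,0,147],[0,0.3,4.5,0,0,0,147],[0,0.3,6.5,0,0,0,147],[0,0.3,7.8,0,0,0,147],[0,0.3,8.5,0,0,0,147],[0,0.3,8.7,0,0,0,147],[0,0.3,8.7,0,0,0,147]]]'

```text
time_s: 14.3
ee_pos: [0.5038, 0.2264, 0.0238]
ee_rot: [179.9, -0.0, 100.5]
force: [0.3, -0.6, -0.0]
width: 0.0363
```

Call:
carry_out --targets '[[[0,0,0,0,0,0,190],[0,0,0,0,0,0,225],[0,0,0,0,0,0,255],[0,0,0,0,0,0,255],[0,0,0,0,0,0,255]]]' --force 50

```text
time_s: 14.92
ee_pos: [0.5037, 0.2264, 0.024]
ee_rot: [179.9, -0.0, 100.5]
force: [-2.3, 0.4, 3.0]
width: 0.0121
```

```bash
python3 - <<'E'
from h import *
togo([.4997,.2255,.022],100.4)
im=capture("wrist"); save("l.png",im)
E
```

```text
t 14.93 from [0.5037 0.2264 0.024 ] [ 1.7989e+02 -2.0000e-02  1.0048e+02] w 0.0121 F [-2.3   0.39  3.05]
shift cm [-0.02 -0.41  0.19] dist mm 5 rot [ 0.11 -0.02  0.08]
```

View pics/l.png

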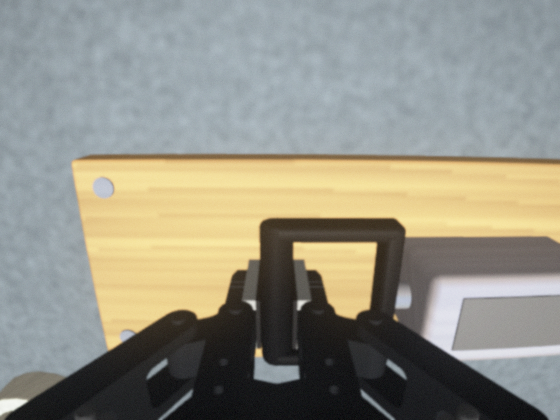

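The grip bar is held between the pads at (279,290). I'll pull in stages, watching the force.

Call:
carry_out --targets '[[[0,-0.2,0,0,0,0,255],[0,-0.5,0,0,0,0,255],[0,-0.8,0,0,0,0,255],[0,-1.1,0,0,0,0,255],[0,-1.4,0,0,0,0,255],[0,-1.7,0,0,0,0,255],[0,-2,0,0,0,0,255],[0,-2.3,0,0,0,0,255],[0,-2.3,0,0,0,0,255]]]'

```text
time_s: 16.1
ee_pos: [0.4813, 0.2223, 0.024]
ee_rot: [179.9, -0.0, 100.5]
force: [4.0, 2.0, 0.3]
width: 0.0124
```

```bash
python3 - <<'E'
from h import *
togo([.4997,.2255,.022],100.4)
im=capture("wrist"); save("m.png",im)
im=capture("scene"); a=cv2.resize(im[210:320,290:400],None,fx=3.6,fy=3.6,interpolation=cv2.INTER_CUBIC)
im=capture("side"); b=cv2.resize(im[100:210,230:340],None,fx=3.6,fy=3.6,interpolation=cv2.INTER_CUBIC)
save("m2.png",np.hstack([a,b])); s=sense(); print(s["force"],s["ee_pos"])
E
```

```text
t 16.1 from [0.4813 0.2223 0.024 ] [ 1.7985e+02 -2.0000e-02  1.0048e+02] w 0.0124 F [4.03 1.97 0.3 ]
shift cm [-0.02  1.87  0.21] dist mm 19 rot [ 0.15 -0.02  0.08]
[4.2699376  1.74650263 1.56681327] [0.48146382 0.22229693 0.02399192]
```

View pics/m.png

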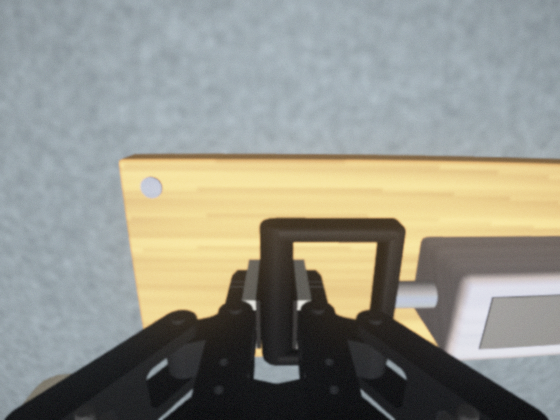

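View pics/m2.png

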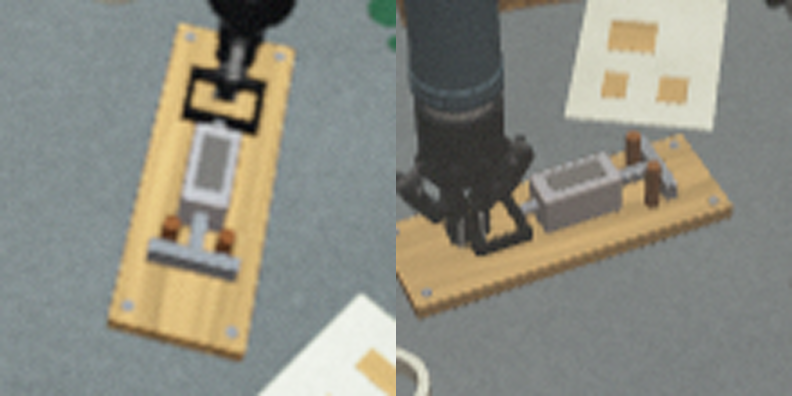

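```bash
python3 - <<'E'
from h import *
a=cv2.imread("pics/l.png"); b=cv2.imread("pics/m.png")
v=np.vstack([a[225:365,380:540],b[225:365,380:540]])
cv2.imwrite("pics/n.png",cv2.resize(np.hstack([a[225:365,380:560],b[225:365,380:560]]),None,fx=2.2,fy=3,interpolation=cv2.INTER_CUBIC))
W=camera_info("wrist"); s=sense(); R0=R.from_euler("xyz",s["ee_rot"],degrees=True)
t=a[294:350,450:555]; r=cv2.matchTemplate(b[290:354,450:560],a[294:350,462:520],cv2.TM_CCOEFF_NORMED)
# lcd corner tracking with optical flow
ga=cv2.cvtColor(a,6); gb=cv2.cvtColor(b,6)
p0=np.array([[462,300],[453,349],[440,270]],np.float32).reshape(-1,1,2)
p1,st,e=cv2.calcOpticalFlowPyrLK(ga,gb,p0,None,winSize=(31,31),maxLevel=4); print(p1.reshape(-1,2),st.ravel())
for q0,q1 in zip(p0.reshape(-1,2),p1.reshape(-1,2)):
    P=R0.inv().apply(back(W,[q0,q1],.062)-s["ee_pos"])*1000; print(P.round(1).tolist(),(P[1]-P[0])[1].round(1))
E
```

```text
[[490.49988 299.1205 ]
 [484.78833 367.74246]
 [469.23093 269.02646]] [1 1 1]
[[11.5, 69.6, -37.8], [11.5, 80.9, -37.8]] 11.3
[[-11.1, 70.6, -37.8], [-21.7, 86.6, -37.8]] 16.0
[[24.1, 58.9, -37.9], [24.3, 69.8, -37.8]] 10.9
```

View pics/n.png

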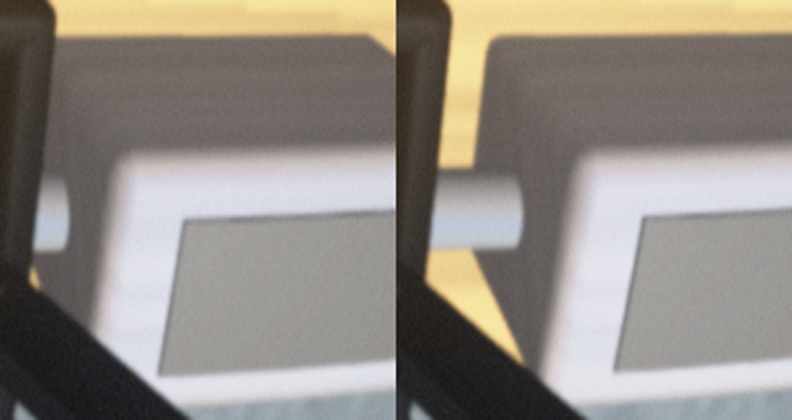

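Case shift in the wrist image gives rod ≈ 11 mm, which agrees with the 4.5 N pull (about 10 mm). I'll draw another 28 mm.

Call:
carry_out --targets '[[[0,-0.3,0,0,0,0,255],[0,-0.7,0,0,0,0,255],[0,-1.1,0,0,0,0,255],[0,-1.5,0,0,0,0,255],[0,-1.9,0,0,0,0,255],[0,-2.3,0,0,0,0,255],[0,-2.6,0,0,0,0,255],[0,-2.8,0,0,0,0,255],[0,-2.8,0,0,0,0,255]]]'

```text
time_s: 17.38
ee_pos: [0.4564, 0.2178, 0.0246]
ee_rot: [179.6, -0.0, 100.5]
force: [9.1, 2.7, -0.9]
width: 0.0122
```

```bash
python3 - <<'E'
from h import *
togo([.4997,.2255,.022],100.4)
im=capture("wrist"); save("o.png",im)
im=capture("scene"); a=cv2.resize(im[210:320,290:400],None,fx=3.6,fy=3.6,interpolation=cv2.INTER_CUBIC)
im=capture("side"); b=cv2.resize(im[100:210,230:340],None,fx=3.6,fy=3.6,interpolation=cv2.INTER_CUBIC)
save("o2.png",np.hstack([a,b])); s=sense(); print(s["force"],s["ee_pos"],s["time_s"])
W=camera_info("wrist"); print(camera_info("wrist")["cx"])
E
```

```text
t 17.38 from [0.4564 0.2178 0.0246] [ 1.7956e+02 -4.0000e-02  1.0046e+02] w 0.0122 F [ 9.1   2.73 -0.93]
shift cm [-0.03  4.39  0.29] dist mm 44 rot [ 0.44 -0.04  0.06]
[ 9.31719425  2.25337034 -1.25756035] [0.45655547 0.21780837 0.02453402] 17.525
276.1649923125835
```

View pics/o.png

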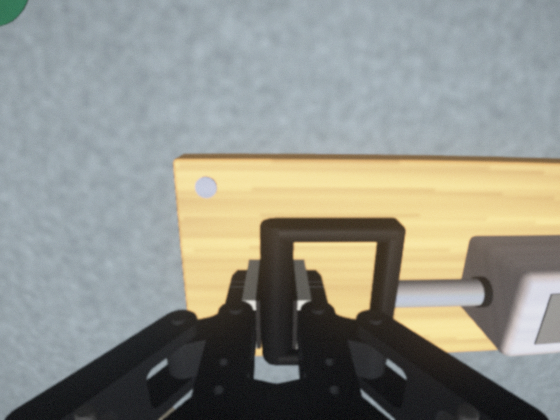

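View pics/o2.png

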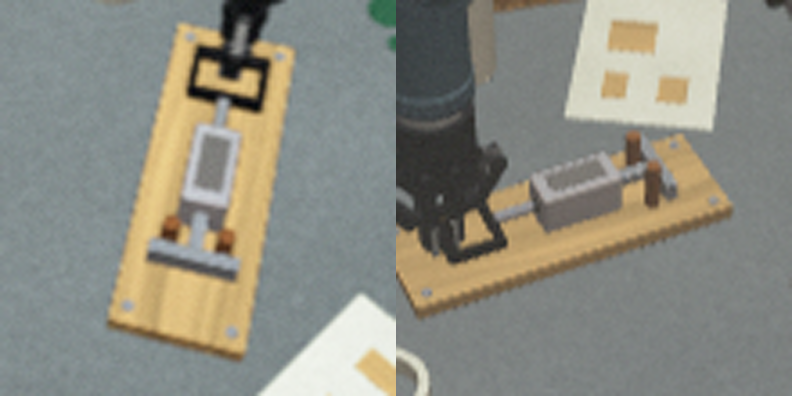

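Rod is about 35 mm by force and motion, and the black band has just started to show at (487,291). I'll go about 5 mm further and hold.

Call:
carry_out --targets '[[[0,-0.3,0,0,0,0,255],[0,-0.6,0,0,0,0,255],[0,-0.7,0,0,0,0,255],[0,-0.7,0,0,0,0,255]]]'

```text
time_s: 18.02
ee_pos: [0.4526, 0.2172, 0.0252]
ee_rot: [179.2, -0.1, 100.4]
force: [9.6, 3.1, -1.7]
width: 0.0125
```

```bash
python3 - <<'E'
from h import *
togo([.4997,.2255,.022],100.4)
im=capture("wrist"); crop(im,370,220,560,370,4,"p.png")
s=sense(); print(s["force"],s["ee_pos"],s["time_s"])
E
```

```text
t 18.02 from [0.4526 0.2172 0.0252] [ 1.7923e+02 -7.0000e-02  1.0044e+02] w 0.0125 F [ 9.57  3.15 -1.72]
shift cm [-0.04  4.78  0.38] dist mm 48 rot [ 0.77 -0.07  0.04]
[10.10501742  2.71583757 -1.76748636] [0.45261354 0.21721917 0.02520833] 18.075
```

View pics/p.png

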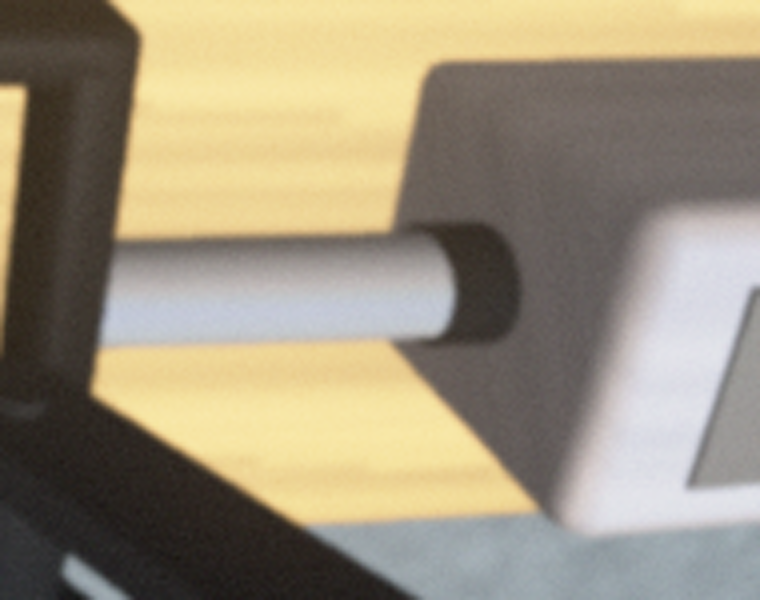

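The band shows about 6–7 mm, so the rod is near 40 mm, and the pull is 10.2 N. Holding.

Call:
carry_out --targets '[[[0,-0.3,0,0,0,0,255],[0,-0.3,0,0,0,0,255],[0,-0.3,0,0,0,0,255],[0,-0.3,0,0,0,0,255],[0,-0.3,0,0,0,0,255],[0,-0.3,0,0,0,0,255],[0,-0.3,0,0,0,0,255],[0,-0.3,0,0,0,0,255]]]'

```text
time_s: 19.08
ee_pos: [0.4527, 0.2173, 0.0258]
ee_rot: [178.9, -0.1, 100.4]
force: [10.5, 3.2, -2.0]
width: 0.0126
```

```bash
python3 - <<'E'
from h import *
togo([.4997,.2255,.022],100.4)
im=capture("wrist"); crop(im,370,220,560,370,3,"q.png")
E
```

```text
t 19.07 from [0.4527 0.2173 0.0258] [ 1.7890e+02 -1.0000e-01  1.0042e+02] w 0.0126 F [10.45  3.17 -1.96]
shift cm [-0.05  4.77  0.48] dist mm 48 rot [ 1.1  -0.1   0.02]
```

View pics/q.png

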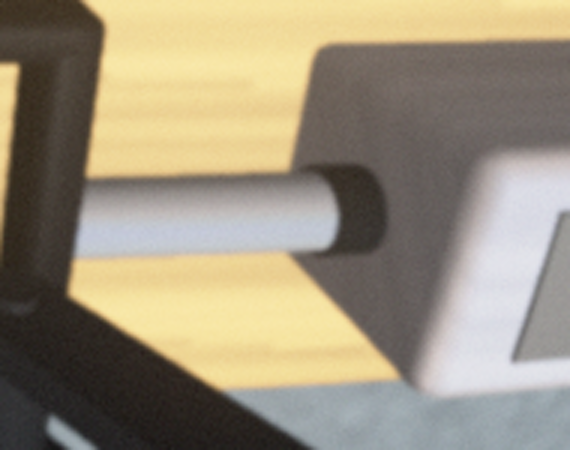

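Call:
carry_out --targets '[[[0,-0.3,0.05,0.3,0,0,255],[0,-0.3,0.1,0.6,0,0,255],[0,-0.3,0.1,0.6,0,0,255],[0,-0.3,0.1,0.6,0,0,255],[0,-0.3,0.1,0.6,0,0,255],[0,-0.3,0.1,0.6,0,0,255],[0,-0.3,0.1,0.6,0,0,255],[0,-0.3,0.1,0.6,0,0,255],[0,-0.3,0.1,0.6,0,0,255],[0,-0.3,0.1,0.6,0,0,255]]]'

```text
time_s: 20.38
ee_pos: [0.4526, 0.2174, 0.0255]
ee_rot: [179.2, -0.1, 100.4]
force: [9.5, 3.0, -2.0]
width: 0.0118
```

```bash
python3 - <<'E'
from h import *
togo([.4997,.2255,.022],100.4)
im=capture("wrist"); crop(im,370,220,560,370,3,"r.png")
E
```

```text
t 20.38 from [0.4526 0.2174 0.0255] [ 1.7918e+02 -1.2000e-01  1.0040e+02] w 0.0118 F [ 9.52  3.05 -2.04]
shift cm [-0.05  4.77  0.41] dist mm 48 rot [ 0.82 -0.12  0.  ]
```

View pics/r.png

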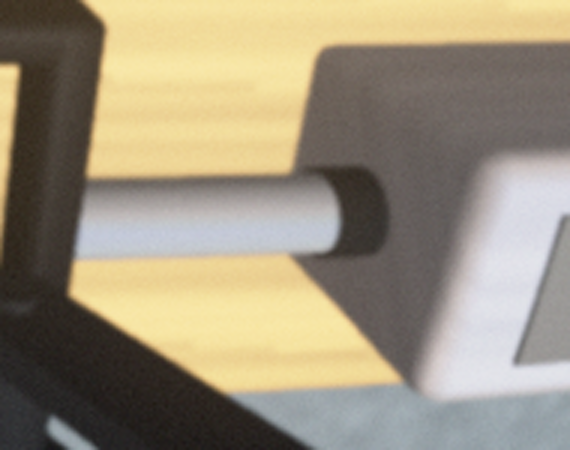

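Held in the band from about 18.0 to 20.4 s. Now easing back.

Call:
carry_out --targets '[[[0,0.1,0,0.2,0,0,255],[0,0.5,0.05,0.4,0,0,255],[0,0.9,0.1,0.6,0,0,255],[0,1.3,0.1,0.8,0,0,255],[0,1.7,0.1,0.8,0,0,255],[0,2.1,0.1,0.8,0,0,255],[0,2.5,0.1,0.8,0,0,255],[0,2.9,0.1,0.8,0,0,255],[0,3.3,0.1,0.8,0,0,255],[0,3.7,0.1,0.8,0,0,255],[0,4,0.1,0.8,0,0,255],[0,4.2,0.1,0.8,0,0,255]]]'

```text
time_s: 21.92
ee_pos: [0.4925, 0.2247, 0.0245]
ee_rot: [-179.8, -0.1, 100.4]
force: [-2.3, -0.5, 1.7]
width: 0.0124
```

Call:
carry_out --targets '[[[0,0.1,0,0,0,0,255],[0,0.3,0,0,0,0,255],[0,0.4,0,0,0,0,255],[0,0.4,0,0,0,0,255]]]'

```text
time_s: 22.42
ee_pos: [0.496, 0.2253, 0.0243]
ee_rot: [-179.8, -0.1, 100.4]
force: [-3.8, 0.5, 2.5]
width: 0.0121
```

```bash
python3 - <<'E'
from h import *
togo([.4997,.2255,.022],100.4)
im=capture("wrist"); crop(im,370,220,560,370,3,"s.png")
E
```

```text
t 22.43 from [0.496  0.2253 0.0243] [-1.7977e+02 -1.1000e-01  1.0041e+02] w 0.0121 F [-3.77  0.47  2.51]
shift cm [-0.05  0.37  0.23] dist mm 4 rot [-0.23 -0.11  0.01]
```

View pics/s.png

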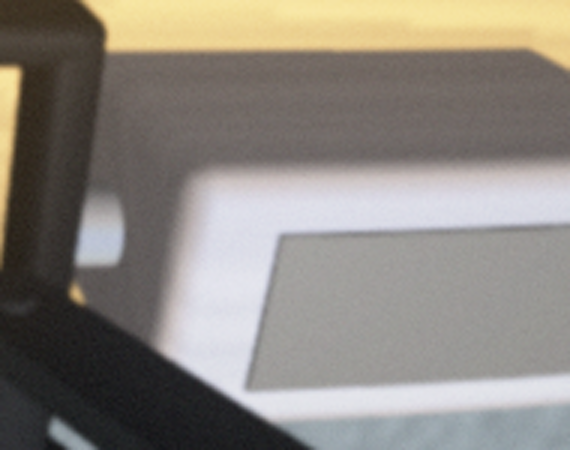

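The rod is home, showing only the 6 mm stub as at rest. I'll release the handle and lift clear.

Call:
carry_out --targets '[[[0,0,0,0,0,0,200],[0,0,0,0,0,0,160],[0,0,0,0,0,0,147],[0,0,0,0,0,0,147],[0,0,-1,0,0,0,147],[0,0,-3,0,0,0,147],[0,0,-7,0,0,0,147],[0,0,-12,0,0,0,147],[0,0,-18,0,0,-5,147],[0,2,-21,0,0,-15,100],[0,3,-21,0,0,-25,60],[0,4,-21,0,0,-35,60]]]'

```text
time_s: 23.98
ee_pos: [0.5368, 0.2324, 0.2358]
ee_rot: [-180.0, -0.1, 135.7]
force: [-0.8, -0.2, 0.2]
width: 0.0655
```

```bash
python3 - <<'E'
from h import *
togo([.55,.235,.23],190.4)
E
```

```text
t 23.98 from [0.5368 0.2324 0.2358] [-1.7999e+02 -1.4000e-01  1.3574e+02] w 0.0655 F [-0.77 -0.19  0.22]
shift cm [-0.77  1.1   0.58] dist mm 15 rot [  0.06  -0.14 -54.66]
```

Call:
carry_out --targets '[[[-0.2,0.4,0.3,0,-0.1,-10,60],[-0.5,0.7,0.5,0,-0.1,-20,60],[-0.7,1,0.6,0,-0.1,-30,60],[-0.8,1.1,0.6,0,-0.1,-40,60],[-0.8,1.1,0.6,0,-0.1,-50,60],[-0.8,1.1,0.6,0,-0.1,-54.7,60],[-0.8,1.1,0.6,0,-0.1,-54.7,60]]]'

```text
time_s: 24.85
ee_pos: [0.5501, 0.2348, 0.2304]
ee_rot: [179.9, 0.0, -169.6]
force: [0.1, -0.1, 0.4]
width: 0.0654
```

```bash
python3 - <<'E'
from h import *
togo([.55,.235,.23],190.4)
im=capture("wrist"); save("t.png",im); crop(im,205,25,355,325,2,"t2.png")
E
```

```text
t 24.85 from [0.5501 0.2348 0.2304] [ 1.7993e+02  3.0000e-02 -1.6961e+02] w 0.0654 F [ 0.13 -0.12  0.41]
shift cm [0.01 0.03 0.04] dist mm 1 rot [ 0.07  0.03 -0.01]
```

View pics/t2.png

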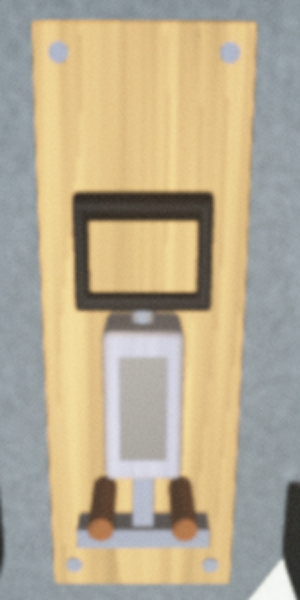

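Same view as before: the gauge is on the board, the D-handle front bar is close to the case (rod home), and it has shifted about 3 mm along the board. Now I'll grasp the case.

```bash
python3 - <<'E'
from h import *
togo([.5915,.2425,.0285],190.4)
E
```

```text
t 24.9 from [0.5502 0.2348 0.2304] [ 1.7993e+02  3.0000e-02 -1.6966e+02] w 0.0654 F [-0.78  0.82 -0.25]
shift cm [-4.19 -0.   20.19] dist mm 206 rot [ 0.07  0.03 -0.06]
```

Call:
carry_out --targets '[[[-2,0,3,0,0,0,60],[-4.2,0,8,0,0,0,60],[-4.2,0,12,0,0,0,60],[-4.2,0,16,0,0,0,60],[-4.2,0,18.5,0,0,0,60],[-4.2,0,19.8,0,0,0,60],[-4.2,0,20.2,0,0,0,60],[-4.2,0,20.2,0,0,0,100],[-4.2,0,20.2,0,0,0,255],[-4.2,0,20.2,0,0,0,255],[-4.2,0,20.2,0,0,0,255],[-4.2,0,20.2,0,0,0,255]]]' --force 50

```text
time_s: 26.4
ee_pos: [0.5926, 0.2428, 0.0299]
ee_rot: [179.9, 0.2, -169.7]
force: [0.7, -0.1, 6.0]
width: 0.0394
```

Call:
carry_out --targets '[[[0,0,-0.5,0,0,0,255],[0,0,-1.5,0,0,0,255],[0,0,-3,0,0,0,255],[0,0,-5,0,0,0,255],[0,0,-8,0,0,0,255],[0,0,-11,0,0,0,255],[0,0,-13,0,0,0,255],[0,0,-13,0,0,0,255]]]'

```text
time_s: 27.4
ee_pos: [0.5935, 0.2429, 0.1627]
ee_rot: [179.9, 0.5, -169.7]
force: [0.4, -0.5, -2.4]
width: 0.0391
```

```bash
python3 - <<'E'
from h import *
togo([.558,-.255,.17],180)
im=capture("wrist"); save("u.png",im)
E
```

```text
t 27.4 from [0.5935 0.2429 0.1627] [ 179.92    0.47 -169.66] w 0.0391 F [ 0.37 -0.54 -2.4 ]
shift cm [ 12.42 -48.34  -0.9 ] dist mm 499 rot [ 0.12  0.46 10.34]
```

View pics/u.png

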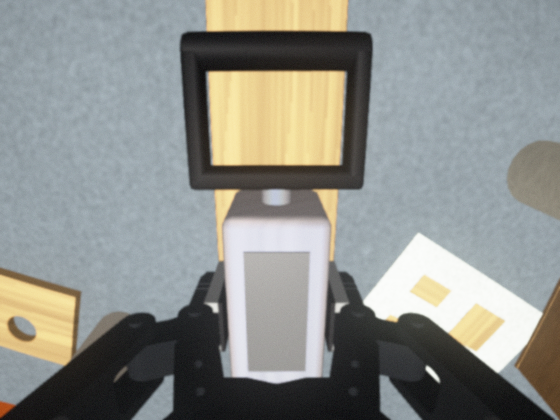

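```bash
python3 - <<'E'
from h import *
togo([.564,-.255,.163],179.5)
E
```

```text
t 27.45 from [0.5925 0.2426 0.1609] [ 179.93    0.3  -169.66] w 0.0394 F [ 0.56 -0.58 -3.25]
shift cm [ 11.74 -48.44  -0.33] dist mm 498 rot [ 0.1   0.29 10.84]
```

Call:
carry_out --targets '[[[0.5,-2,-0.3,0,0,1,255],[1.6,-6.5,-0.3,0,0.1,2,255],[2.7,-11,-0.3,0,0.2,3,255],[3.8,-15.5,-0.3,0,0.3,4,255],[4.9,-20,-0.3,0,0.3,5,255],[6,-24.5,-0.3,0,0.3,6,255],[7.1,-29,-0.3,0,0.3,7,255],[8.2,-33.5,-0.3,0,0.3,8,255],[9.3,-38,-0.3,0,0.3,9,255],[10.4,-42.5,-0.3,0,0.3,10,255],[11.3,-46.5,-0.3,0,0.3,10.8,255],[11.7,-48.4,-0.3,0,0.3,10.8,255]]]'

```text
time_s: 28.95
ee_pos: [0.5626, -0.2574, 0.1616]
ee_rot: [179.9, -0.1, 179.4]
force: [-0.4, 0.5, -2.1]
width: 0.0396
```

Call:
carry_out --targets '[[[0,0,0,0,0,0,255]]]'

```text
time_s: 29.08
ee_pos: [0.5617, -0.2585, 0.1607]
ee_rot: [179.8, -0.2, 179.2]
force: [-0.5, 1.2, -3.2]
width: 0.0396
```

```bash
python3 - <<'E'
from h import *
togo([.564,-.255,.035],179.5)
im=capture("wrist"); save("v.png",im)
im=capture("scene"); a=cv2.resize(im[150:260,150:280],None,fx=3,fy=3,interpolation=cv2.INTER_CUBIC)
im=capture("side"); b=cv2.resize(im[220:330,250:380],None,fx=3,fy=3,interpolation=cv2.INTER_CUBIC)
save("v2.png",np.hstack([a,b]))
E
```

```text
t 29.07 from [ 0.5617 -0.2585  0.1607] [179.82  -0.2  179.21] w 0.0396 F [-0.48  1.19 -3.15]
shift cm [-0.27  0.31 12.57] dist mm 126 rot [ 0.18 -0.2  -0.29]
```

View pics/v.png

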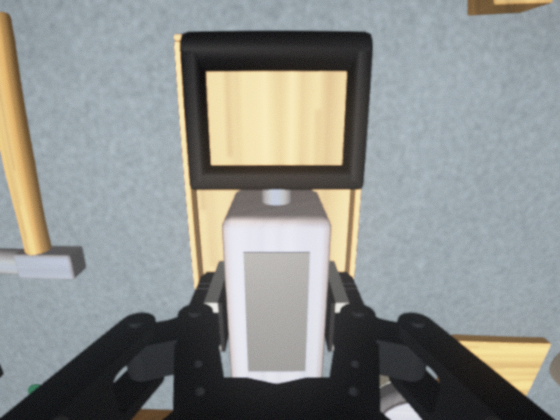

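View pics/v2.png

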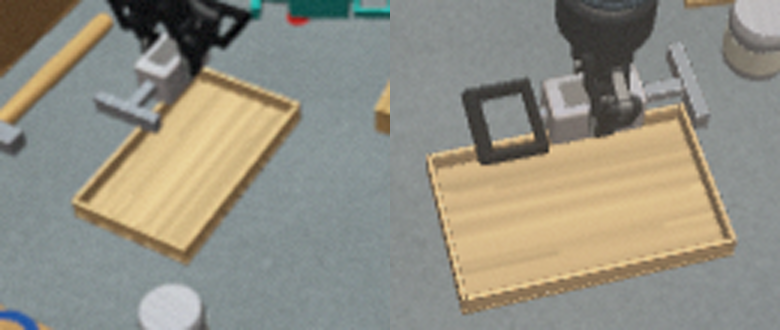

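The gauge is aligned and centred over the tray: tray walls at columns 190 and 360 in the wrist view, case centred at 276. Lowering.

Call:
carry_out --targets '[[[-0.1,0.1,2,0,-0.1,-0.2,255],[-0.25,0.2,5,0,-0.2,-0.3,255],[-0.25,0.2,8,0,-0.2,-0.3,255],[-0.25,0.2,10.5,0,-0.2,-0.3,255],[-0.25,0.2,12,0,-0.2,-0.3,255],[-0.25,0.2,13,0,-0.2,-0.3,255],[-0.25,0.2,13.6,0,-0.2,-0.3,255],[-0.25,0.2,13.9,0,-0.2,-0.3,255],[-0.25,0.2,13.9,0,-0.2,-0.3,255]]]'

```text
time_s: 30.35
ee_pos: [0.5645, -0.2538, 0.0224]
ee_rot: [179.8, 0.0, 179.7]
force: [0.0, -0.0, -2.4]
width: 0.039
```

```bash
python3 - <<'E'
from h import *
togo([.564,-.255,.0165],179.5)
im=capture("scene"); a=cv2.resize(im[150:260,150:280],None,fx=3,fy=3,interpolation=cv2.INTER_CUBIC)
im=capture("side"); b=cv2.resize(im[220:330,250:380],None,fx=3,fy=3,interpolation=cv2.INTER_CUBIC)
save("w.png",np.hstack([a,b]))
E
```

```text
t 30.35 from [ 0.5645 -0.2538  0.0224] [1.7981e+02 4.0000e-02 1.7968e+02] w 0.039 F [ 0.04 -0.01 -2.45]
shift cm [ 0.05 -0.12  0.59] dist mm 6 rot [0.19 0.04 0.18]
```

View pics/w.png

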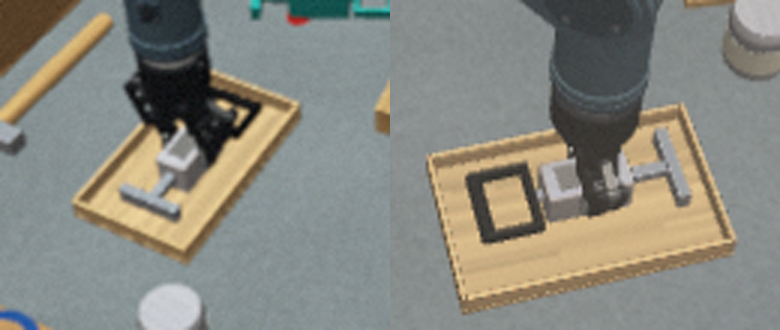

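Call:
carry_out --targets '[[[0,0,0.25,0,0,0,255],[0,0,0.45,0,0,0,255],[0,0,0.6,0,0,0,255],[0,0,0.6,0,0,0,255]]]'

```text
time_s: 30.95
ee_pos: [0.5645, -0.2539, 0.0169]
ee_rot: [179.8, 0.1, 179.7]
force: [-1.2, 0.8, 0.1]
width: 0.0394
```

Call:
carry_out --targets '[[[0,0,0.1,0,0,0,255],[0,0,0.1,0,0,0,255]]]'

```text
time_s: 31.2
ee_pos: [0.5645, -0.2538, 0.0169]
ee_rot: [179.8, 0.1, 179.7]
force: [-3.3, 2.3, 6.4]
width: 0.0398
```

Seated, with the force up to 6.4 N. Releasing and retreating.

Call:
carry_out --targets '[[[0,0,0,0,0,0,90],[0,0,-0.1,0,0,0,60],[0,0,-0.1,0,0,0,60],[0,0,-0.1,0,0,0,60],[0,0,-1,0,0,0,60],[0,0,-3,0,0,0,60],[0,0,-7,0,0,0,60],[0,0,-12,0,0,0,60],[0,0,-17,0,0,0,60],[3,0,-21,0,0,0,60],[5,0,-23,0,0,0,60],[5,0,-23,0,0,0,60]]]'

```text
time_s: 32.7
ee_pos: [0.5143, -0.2548, 0.2498]
ee_rot: [-180.0, 0.3, 179.6]
force: [0.8, 0.3, -0.5]
width: 0.0653
```

```bash
python3 - <<'E'
from h import *
togo([.5,-.255,.25],180)
save("x.png",capture("wrist"))
save("x2.png",capture("scene"))
E
```

```text
t 32.7 from [ 0.5143 -0.2548  0.2498] [-179.97    0.29  179.63] w 0.0653 F [ 0.84  0.31 -0.47]
shift cm [ 1.43 -0.03 -0.03] dist mm 14 rot [-0.03  0.29 -0.37]
```

View pics/x.png

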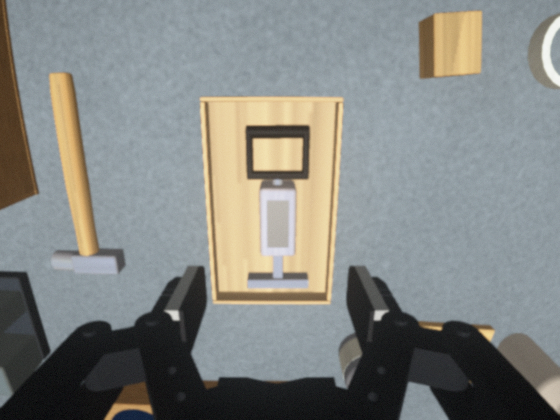

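View pics/x2.png

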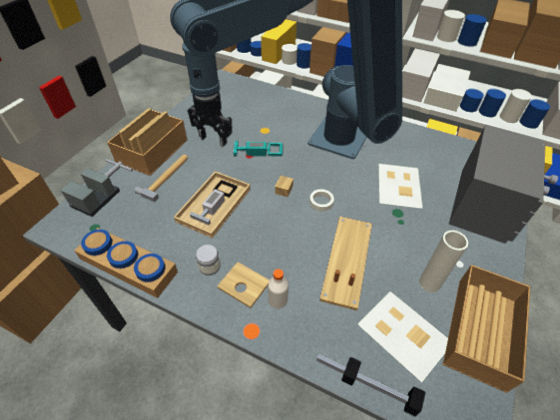

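The gauge lies flat in the tray, case at (278,218) and well centred. The handle front bar is at the case, and everything else is in place. One numeric check, then hand in.

```bash
python3 - <<'E'
from h import *
W=camera_info("wrist")
g=[[.088,-.037,.032],[.088,.037,.032],[-.1035,-.034,.024],[-.1035,.034,.024]]
p,r=fit([(W,g,[(247.5,287.5),(308.5,287.5),(247,126),(309,126)])],[.56,-.25,0],z0=.005)
t=[[-.125,-.075,.028],[-.125,.075,.028],[.125,.075,.028],[.125,-.075,.028]]
q,r2=fit([(W,t,[(201,98),(343,98),(330.5,304),(213.5,304)])],[.56,-.255,0])
print(p,q,p-q,r.tolist(),r2.tolist())
job_done()
print(sense()["time_s"])
E
```

```text
[ 0.56379195 -0.25166165 -0.00545512] [ 0.55695535 -0.25853546 -0.00904939] [0.0068366  0.0068738  0.00359426] [[-0.4, 2.5], [0.3, 2.3], [-1.6, -0.8], [1.6, -0.9]] [[-2.3, -0.8], [1.7, -0.5], [1.2, 2.8], [-1.0, 2.6]]
the job is handed in; nothing more can be done
the job is handed in; nothing more can be done
```

The pull test is done and handed in at about 33 s of the 67 s allowed; no verdict was reported.

- **Seating on the board:** I laid the grey gauge on the board with its crossbar behind both dowels and let go. The camera fit put the crossbar at about x = 0.111 m and y = 0 in the board's frame.
- **Pull and hold:** I drew the rod to about 40 mm and held it from about 18.0 to 20.4 s. The black band was visible at the case end throughout, and the pull measured about 10–11 N.
- **Return and placing:** I eased the rod home at about 0.03 m/s, then laid the gauge by its case flat in the tray.

**Last checks:**
- The gauge is about 7 mm off the tray's centre both lengthwise and across, within the 32 mm and 45 mm limits.
- The D-handle's front bar sits against the case as it did at rest, so the rod looks home.
- The gripper is clear of everything, and nothing else appears to have moved.

**What disagreed:**
- The side camera's fits differed from the other two by 5–10 mm, so I relied on the wrist camera.
- The handle grip read about 12 mm wide instead of 14 mm, but it did not slip.
- The crossbar met the dowels after about 12 mm of travel, where I had estimated 8 mm. I judged the rod's draw by image and force instead.

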